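Empty and relock the plaque case

ROBOT

A 7-joint arm with a two-finger parallel gripper is mounted at the origin on the work surface. World frame = base frame: x ahead of the robot, y to its left, z up, the work surface at z = 0. Lengths are in mm, angles in rad, forces in N, time in s.
With the tool pointing down it reaches from about 400 to 925 mm from the base axis. Payload 4.1 kg.
Tool frame: the origin (TCP) lies on the centre line of the jaws, within the pads' length; the fingertips stand 25 mm ahead of it and the grasp point (between the pads) lies 6 mm ahead of it; z points along the fingers, y is the line along which they close (so a half turn about z gives the same grasp; the last joint's range is limited). The gripper opens to 85 mm and grips with 20 to 120 N. Pads are 22 mm wide; open, the fingers measure 114 mm over their backs; the gripper's body (76 mm by 85 mm) begins 54 mm behind the grasp point. The pads swing forward as they close: fully open they stand 13 mm farther back than shut.
Start: joints at [-1.415, 0.398, 0.045, 1.537, -0.019, 1.207, -0.051], TCP at [163.809, 629.052, 256.347] pointing down, gripper open.
Joint ranges: [-2.82, 2.82], [-0.49, 2.23], [-1.37, 1.46], [0, 2.46], [-1.36, 4.5], [0.23, 2], [-2.94, 2.94]. Speed limits (rad/s): [2.57, 2.57, 3.14, 3.14, 3.14, 3.14, 3.14].

INTERFACE

Orientations are given as a unit quaternion [x, y, z, w].
In Python, from workcell import r gives the robot as it stands.
- The arm moves only by the shell command python3 -m crank 'ROWS' [FORCE]. ROWS is JSON, a list of rows, each an object of numbers: "x", "y", "z": the shift along the tool's x, y, z in m; "ax", "ay", "az": the turn, a rotation vector about the tool's x, y, z in rad; "gripper": the closure, from -1 (fully open) to 1 (shut). In form: [{"x": .., "y": .., "z": .., "ax": .., "ay": .., "az": .., "gripper": ..}, ...]. A call has 1 to 10 rows; each row is the pose to reach, as a shift and turn from the pose commanded when the call began, along the tool's axes at that moment; what a row does not reach only later rows make up. A row lasts 1/12 s, in which the tool goes at most 41.7 mm and 7.16 degrees, less where a joint would pass 70% of its speed; a pose out of reach is approached as far as the arm can. A call with a gripper value outside its range is refused whole. The fingers move at their own pace and stop on an object; FORCE is the grip in N (left out, the last holds). Time passes only in rows, so rows that repeat a pose let the fingers close. It gives the time, the measured TCP pose, the force, the opening and the grip force at its end, in the units of the state.
- r.sense(): the state, without advancing time (a new reading comes with each control period).
- r.snapshot(name): name is "scene" or "top" or "wrist"; returns a dict with "color" (480x640x3 uint8, red, green, blue), "intrinsics" (3x3 intrinsics, pixels), "view" (4x4, takes a point from world to camera coordinates). Camera axes: x right, y down, z forward; pixel columns grow to the right and rows downward; lengths in mm; the calibration is good to about 2 mm. The wrist camera is an equidistant fisheye: a pixel r from the principal point sees the ray r / f radians off the axis. A picture is of the moment at which its call begins. There is no depth.
- r.close_job(): hands the job in; it is judged then, once.
The state is a dict: "t": time; "joint_pos": joint angles; "qd": joint speeds; "effort": joint torques, N m; "eef_pos": TCP position; "tcp_rot": TCP orientation; "force": force on the tool from outside, world axes, zero at the start; "ft_torque": the same for the moment, N m; "width": opening from 0.0 (shut) to 1.0 (fully open); "gripper_force": force on a finger pad.
Only numpy, scipy, OpenCV 4.12 (cv2) and the standard library are available. Lean on these libraries where they do the work, as an engineer would, in place of code of your own. Each camera call takes 0.05 s, during which the arm holds its last target. There are 200 camera calls.

TASK

Take last year's plaques out of the lockable display case that lies on its back on the table: fetch the square key from its wooden stand, unlock the case with it, swing the door right open by its handle, slide each hung plaque along its keyhole slot, lift it off its stud and lay it flat in the plywood tray. Then close the door fully, lock it again with the key (tongue back over the door's edge), and put the key back upright in its stand. Leave the ink, the inkstone, the weight bar and the brush pot where they are.

Things in the scene. Friction and masses are not known exactly. Their poses are not given: they have to be found in the camera images.
- key_grip (a point): the loose square key (150 g), upright in its stand at first; this point is the centre of its black wing handle, 56 mm long (x), 14 mm thick (y), 36 mm high (z). Below the handle: a round collar 44 mm in diameter, 5 mm thick, then a square steel shank 16 by 16 mm (sides along x and y), 50 mm long, its last 8 mm stepped down to 13.5 and then 11 mm
- key_tip (a point): the lower end of the key's shank, on its axis, 73 mm below the centre of the handle; axes as the key's, z up towards the handle
- stand_mouth (a point): the fixed wooden key stand, a block 64 mm square and 62 mm high; this point is the centre of the mouth of the 26 mm square hole, 56 mm deep, in its top. The key hangs in it by its collar, which rests on the top face, tip 50 mm below this point; it can be at any yaw
- socket (a point): centre of the mouth of the lock's square socket, 72 mm above the table, outside the case's -y wall. Hole 18.4 mm square, sides along this frame's x and y, straight down 30 mm (tip of a seated key 30 mm below here). Recessed 12 mm under a fixed cover 56 by 64 mm with a 32 mm square opening. The frame turns with the lock; y points along its 55 mm tongue, z up
- lock (a joint): angle of the lock's socket and tongue, rad: 0 locked (tongue over the door's edge), to the stop at 1.57 as the key is turned clockwise seen from above; from about 1.1 the tongue is clear of the door. Rubs with 0.1 N m, stays where left. The key has about 0.16 rad of play each way in the socket
- door (a joint): opening angle of the case's door, rad: 0 shut, 1.75 at its stop. Its stiff hinge (0.55 N m of friction) lets it stay at any angle; needs about 4 N up at the handle to open. While the lock is below about 1.1 its tongue holds the door shut
- door_handle (a point): middle of the door's handle: a round steel bar 12 mm in diameter, 90 mm long (x), standing 40 mm off the door's outer face, 18 mm from its free edge, 106 mm above the table when shut. The frame turns with the door: z is its outward normal (up when shut), y points towards the hinge
- door_hinge (a point): point on the door's hinge line (along x) opposite the handle; in this frame, which turns with the door, the handle is at y = -222, z = +46 mm. The handle rises and goes over towards the case's +y as the door opens. Door: clear panel in an aluminium frame, 270 (x) by 240 (y) by 6 mm
- plaque0_mid (a point): wooden plaque hung in the case (None if absent): board 46 mm wide (x), 140 mm long (y), 8 mm thick, 90 g; this point is its centre, half-way through the thickness. Across its -y end stands a dark header bar 46 mm long (x), 16 mm thick (y), centred at y = -62 mm, its top 38 mm above this point, 34 mm above the board's face
- plaque1_mid (a point): second plaque, same as plaque0. The keyhole slot through each board: a narrow part 11 mm wide along y, where the stud's neck now sits (near y = -12 mm), leads to a wide 26 mm square hole centred at y = +23 mm. Slide the board about 35 mm towards its header bar (its -y) to bring the stud's head to the middle of the wide hole, then lift straight up
- plaque2_mid (a point): third plaque, same as plaque0. The studs have a neck 7 mm thick and a head 20 mm in diameter, whose top is 15.5 mm above the case's back panel, on which the board lies flat; the plaque slides easily
- case: aluminium display case lying on its back, fixed: 270 (x) by 240 (y) mm, walls 10 mm thick, 60 mm high; its red back panel's face is 10 mm above the table; origin in the middle of its underside. Studs at x = -80, 0, +80 mm, y = +15 mm; the hung plaques' axes are parallel to the case's. Hinge along the +y wall; lock axis at x = +60, y = -155 mm
- tray_in (a point): the loose plywood tray (700 g), 240 mm (x) by 200 mm (y), walls 6 mm thick and 28 mm high, floor 6 mm; this point is the centre of its inner floor, axes along its sides. It has room for three plaques side by side along x, 70 mm apart, each along y
- ink_dish: steel ink dish, 100 mm across, bystander
- ink_bottle: black ink bottle, 60 mm across, 130 mm tall, bystander
- inkstone: dark inkstone 100 by 140 by 22 mm, bystander
- weight_bar: dark wooden paperweight bar 30 by 200 by 18 mm, bystander
- brush_pot: ceramic brush pot, 90 mm across, 120 mm tall, bystander
Not all that is in view belongs to the job. Leave any blue or green look-alike of the part that bears key_grip alone.

How it is judged (in metres and radians):
On the way, in this order (a step that is already met when the one before it is completed fails the run):
1. the key is seated in the socket of the locked lock (horizontal distance between key_tip and socket below 0.006 m and z of key_tip in the frame of socket below -0.018 m and value of joint lock below 0.5 rad), for 0.1 s.
2. the lock has been turned a quarter turn with the key in it (horizontal distance between key_tip and socket below 0.006 m and z of key_tip in the frame of socket below -0.018 m and value of joint lock above 1.2 rad), for 0.1 s.
3. the door has been swung wide open (value of joint door above 1.3 rad), for 0.2 s.
4. every plaque lies in the tray (x of plaque0_mid in the frame of tray_in between -0.105 and 0.105 m and y of plaque0_mid in the frame of tray_in between -0.07 and 0.07 m and z of each of plaque0_mid, plaque1_mid, plaque2_mid in the frame of tray_in below 0.015 m and angle between each of plaque0_mid, plaque1_mid, plaque2_mid's own z axis and vertical below 0.12 rad and x of plaque1_mid in the frame of tray_in between -0.105 and 0.105 m and y of plaque1_mid in the frame of tray_in between -0.07 and 0.07 m and x of plaque2_mid in the frame of tray_in between -0.105 and 0.105 m and y of plaque2_mid in the frame of tray_in between -0.07 and 0.07 m), for 0.3 s.
5. the door is shut (value of joint door below 0.06 rad), for 0.2 s.
6. the lock has been turned back with the key, door shut (horizontal distance between key_tip and socket below 0.006 m and z of key_tip in the frame of socket below -0.018 m and value of joint lock below 0.25 rad and value of joint door below 0.06 rad), for 0.1 s.
At the end, for the whole second after the job is handed in: Each plaque present lies flat (within 0.12 rad) on the tray floor, its centre within 105 by 70 mm of the tray's centre; the door is shut (below 0.06 rad), the lock turned back (below 0.25 rad), and the key is upright in its stand, its shank at least 40 mm down the hole, at rest (all of step 4 and horizontal distance between key_tip and stand_mouth below 0.012 m and z of key_tip in the frame of stand_mouth below -0.04 m and angle between key_tip's own z axis and vertical below 0.2 rad and value of joint door below 0.06 rad and value of joint lock below 0.25 rad and linear speed of key below 0.02 m/s); the robot touches nothing.
It fails at once if the ink dish is moved more than 40 mm (distance of ink_dish from where it was at the start of the episode above 0.04 m).
It fails at once if the ink bottle is moved more than 40 mm (distance of ink_bottle from where it was at the start of the episode above 0.04 m).
It fails at once if the inkstone is moved more than 40 mm (distance of inkstone from where it was at the start of the episode above 0.04 m).
It fails at once if the weight bar is moved more than 40 mm (distance of weight_bar from where it was at the start of the episode above 0.04 m).
It fails at once if the brush pot is moved more than 40 mm (distance of brush_pot from where it was at the start of the episode above 0.04 m).
Of plaque0, plaque1, plaque2 only 1 to 3 are there at a start; the rules pass over those that are not, and their reading is None.
At some moment in a run one of tray may be knocked a few centimetres aside while the robot is not near it.
It also fails if it takes over 210 s, if anything falls off the work surface, if the arm or the gripper's body presses on something with over 40 N, if the wrist force passes 120 N, or if a joint passes its speed limit or range.

## Working session

There is one attempt and no reset: what is moved stays moved. The work goes in short steps, Python scripts to look and compute and a shell command to move; the robot and the scene stay as the last step left them, time stands still between calls to the robot, and variables do not carry over. Pictures are saved under pics/ and viewed, at most 14 in all, crops included, and the job is handed in when it is done.

```bash
ls; mkdir -p pics; python3 - <<'E'
from workcell import r
import cv2
s=r.sense();print(s)
for n in("scene","top","wrist"):
    d=r.snapshot(n);cv2.imwrite(f"pics/{n}0.png",d["color"][:,:,::-1]);print(n,d["intrinsics"],d["view"])
E
```

```text
pics
{'t': 0.0, 'joint_pos': array([-1.41498909,  0.39917855,  0.04504433,  1.53787611, -0.01871616,
        1.20689802, -0.0507024 ]), 'qd': array([-3.22469931e-03,  4.08349996e-04,  4.74832222e-04, -4.08415454e-04,
       -8.63796959e-06,  1.80246635e-03, -2.56157497e-04]), 'effort': array([-2.45857393e-05, -4.75115168e+01,  1.36414904e+00, -2.54216713e+01,
        1.15125231e-02,  9.40346596e-03, -8.21928893e-06]), 'eef_pos': array([163.66834619, 628.45357659, 255.27404056]), 'tcp_rot': array([ 1.27012388e-01,  9.91900657e-01, -9.67122674e-04, -6.19958541e-05]), 'force': array([ 0.54528545, -0.20224251,  0.50392561]), 'ft_torque': array([ 0.02936674, -0.02849696,  0.00754464]), 'gripper_force': 0.0, 'width': 0.9959386475890203}
scene [[435.27107225   0.         319.48114146]
 [  0.         435.27107225 234.03411124]
 [  0.           0.           1.        ]] [[ 6.92034384e-01  7.21717230e-01  1.45825785e-02 -2.92420018e+02]
 [ 5.87846714e-01 -5.51715240e-01 -5.91647306e-01 -3.14198388e+02]
 [-4.18956624e-01  4.18012600e-01 -8.06065018e-01  1.43011139e+03]
 [ 0.00000000e+00  0.00000000e+00  0.00000000e+00  1.00000000e+00]]
top [[569.56077344   0.         317.1173576 ]
 [  0.         569.56077344 236.43586908]
 [  0.           0.           1.        ]] [[-8.20321868e-03 -9.99949661e-01  5.77779842e-03 -1.03628975e+02]
 [-9.93776125e-01  7.51038320e-03 -1.11142287e-01  5.74223163e+02]
 [ 1.11093299e-01 -6.65356260e-03 -9.93787708e-01  1.20388330e+03]
 [ 0.00000000e+00  0.00000000e+00  0.00000000e+00  1.00000000e+00]]
wrist [[371.64829954   0.         322.96277124]
 [  0.         371.64829954 240.45797956]
 [  0.           0.           1.        ]] [[ 2.52061101e-01  9.67710449e-01 -1.29954055e-03 -6.49820966e+02]
 [ 9.34604829e-01 -2.43089334e-01  2.59656290e-01 -3.34677521e+01]
 [ 2.50956200e-01 -6.66638071e-02 -9.65700224e-01  3.79085177e+02]
 [ 0.00000000e+00  0.00000000e+00  0.00000000e+00  1.00000000e+00]]
```

View pics/top0.png

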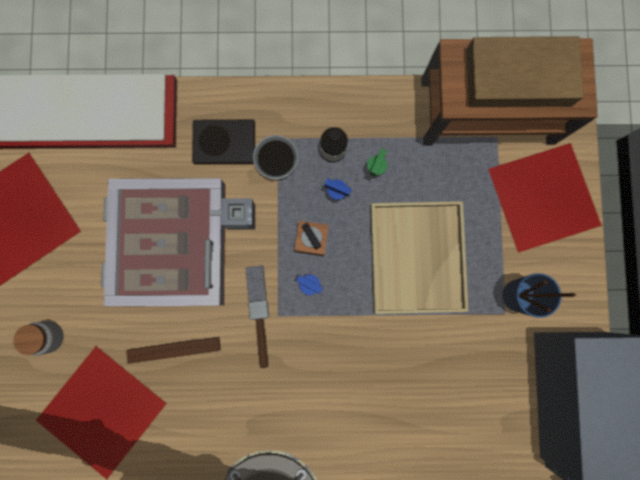

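View pics/scene0.png

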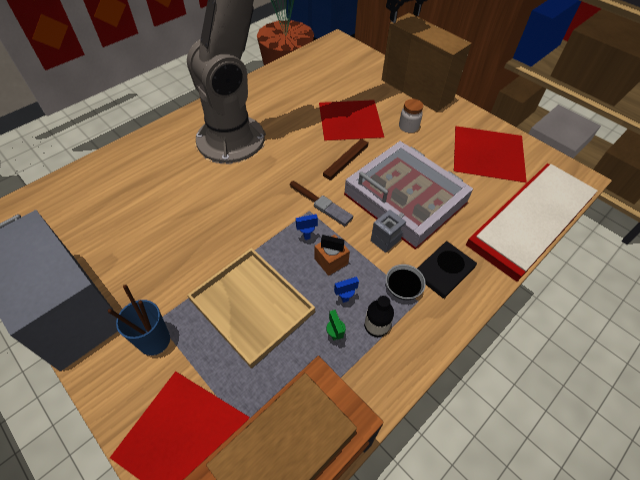

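Top view: case at (163,243), lock cover at (237,213), wooden stand with a black key handle at (311,237), tray at (419,257). Key candidates are black at (311,237), blue at (337,189), blue at (309,285) and green at (377,164). Only the black one fits: it is in the wooden stand and has a black wing handle. I'll confirm it in an enlarged crop.

```bash
cat > h.py <<'E'
import numpy as np, cv2
from workcell import r
from scipy.spatial.transform import Rotation as R
def ray(d,uv,fish=False):
    K=d["intrinsics"];V=np.array(d["view"]);p=(np.array(uv,float)-K[:2,2])/K[0,0]
    if fish:
        a=np.linalg.norm(p);c=np.r_[p/a*np.sin(a),np.cos(a)] if a>1e-9 else np.array([0,0,1.])
    else: c=np.r_[p,1]
    Rm=V[:3,:3];return -Rm.T@V[:3,3], Rm.T@c
def onz(d,uv,z,fish=False):
    o,v=ray(d,uv,fish);return (o+v*(z-o[2])/v[2])[:2]
def proj(d,P,fish=False):
    V=np.array(d["view"]);c=V[:3,:3]@np.array(P,float)+V[:3,3];K=d["intrinsics"]
    if fish:
        rr=np.hypot(c[0],c[1]);q=c[:2]/max(rr,1e-9)*np.arctan2(rr,c[2])
    else:q=c[:2]/c[2]
    return q*K[0,0]+K[:2,2]
def tri(rays):
    A=np.zeros((3,3));b=np.zeros(3)
    for o,v in rays:
        v=v/np.linalg.norm(v);M=np.eye(3)-np.outer(v,v);A+=M;b+=M@o
    return np.linalg.solve(A,b)
def blob(m,k=1):
    cs,_=cv2.findContours(m.astype(np.uint8),cv2.RETR_EXTERNAL,cv2.CHAIN_APPROX_NONE)
    return sorted(cs,key=cv2.contourArea,reverse=True)[:k]
def step(P,yaw=None):
    """tool-frame shift (m) to bring TCP to world P (mm), and az to get tool x axis yaw"""
    s=r.sense();Rt=R.from_quat(s["tcp_rot"]);d=Rt.inv().apply(np.array(P)-s["eef_pos"])/1000
    print("eef",s["eef_pos"].round(1),"shift",d.round(4),"yaw x-axis",np.degrees(np.arctan2(*Rt.apply([1,0,0])[[1,0]])).round(2), "z",Rt.apply([0,0,1]).round(4))
    if yaw is not None:
        T=R.from_matrix(np.c_[[np.cos(yaw),np.sin(yaw),0],[np.sin(yaw),-np.cos(yaw),0],[0,0,-1]])
        print("rotvec",(Rt.inv()*T).as_rotvec().round(4))
    return d
def save(name,n,crop=None,k=1):
    d=r.snapshot(name);im=d["color"][:,:,::-1]
    if crop: im=im[crop[1]:crop[3],crop[0]:crop[2]]
    cv2.imwrite(f"pics/{n}.png",cv2.resize(im,None,fx=k,fy=k,interpolation=cv2.INTER_CUBIC));return d
E
python3 - <<'E'
from h import *
t=save("top","topc",(95,170,355,310),3);np.savez("t0.npz",**t)
s=r.snapshot("scene");np.savez("s0.npz",**s)
def reg(im,lo,hi,box):
    m=np.zeros(im.shape[:2],bool);x0,y0,x1,y1=box
    m[y0:y1,x0:x1]=cv2.inRange(im,lo,hi)[y0:y1,x0:x1]>0;return m
it=t["color"]
hsv=cv2.cvtColor(it,cv2.COLOR_RGB2HSV)
# tray: bright wood
m=np.zeros((480,640),bool);b=(365,195,475,320);sub=hsv[b[1]:b[3],b[0]:b[2]];m[b[1]:b[3],b[0]:b[2]]=(sub[:,:,1]>50)&(sub[:,:,0]>12)&(sub[:,:,0]<32)
c=blob(m)[0];rc=cv2.minAreaRect(c);print("tray",rc);bx=cv2.boxPoints(rc);w=[onz(t,p,34 if 0 else 28) for p in bx];print(np.round(w,1),np.mean(w,0),"sides",np.linalg.norm(np.diff(w,axis=0),axis=1))
# stand
b=(290,215,335,260);m=np.zeros((480,640),bool);sub=hsv[b[1]:b[3],b[0]:b[2]];m[b[1]:b[3],b[0]:b[2]]=((sub[:,:,1]>90)&(sub[:,:,0]<18))|(sub[:,:,2]<30)|(0>1)
c=blob(m)[0];rc=cv2.minAreaRect(c);print("stand",rc);bx=cv2.boxPoints(rc);w=np.array([onz(t,p,62) for p in bx]);print(w.round(1),w.mean(0),np.linalg.norm(np.diff(w,axis=0),axis=1))
# key handle black
for nm,d,b in(("t",t,(290,215,335,260)),("s",s,(310,225,355,265))):
    g=d["color"].max(2);m=np.zeros((480,640),bool);m[b[1]:b[3],b[0]:b[2]]=g[b[1]:b[3],b[0]:b[2]]<45
    c=blob(m)[0];rc=cv2.minAreaRect(c);print("key",nm,rc)
    if nm=="t":
        for z in(85,103):print(onz(t,rc[0],z), [onz(t,p,z).round(1) for p in cv2.boxPoints(rc)])
E
```

```text
tray ((418.8466491699219, 257.09490966796875), (110.22256469726562, 94.35778045654297), 88.51213073730469)
[[ 646.3 -225.3]
 [ 650.2 -432.8]
 [ 410.2 -430. ]
 [ 406.7 -227. ]] [ 528.35468085 -328.78844434] sides [207.45951402 240.04544649 203.03120983]
stand ((310.8199462890625, 237.75997924804688), (29.839906692504883, 30.405593872070312), 8.130102157592773)
[[ 540.1  -58.7]
 [ 604.2  -68. ]
 [ 594.7 -130.7]
 [ 530.7 -121. ]] [567.44601645 -94.60212762] [64.76727444 63.37836521 64.73230803]
key t ((310.76470947265625, 235.941162109375), (24.6957950592041, 4.458963394165039), 59.036251068115234)
[568.63231624 -94.6101762 ] [array([588.5, -77.5]), array([593.3, -85.5]), array([ 548.8, -111.6]), array([ 544.1, -103.6])]
[566.60277967 -94.69155736] [array([586.2, -77.9]), array([590.9, -85.8]), array([ 547.1, -111.4]), array([ 542.4, -103.6])]
key s ((331.91766357421875, 242.8705596923828), (23.428491592407227, 11.93117618560791), 12.528807640075684)
```

View pics/topc.png

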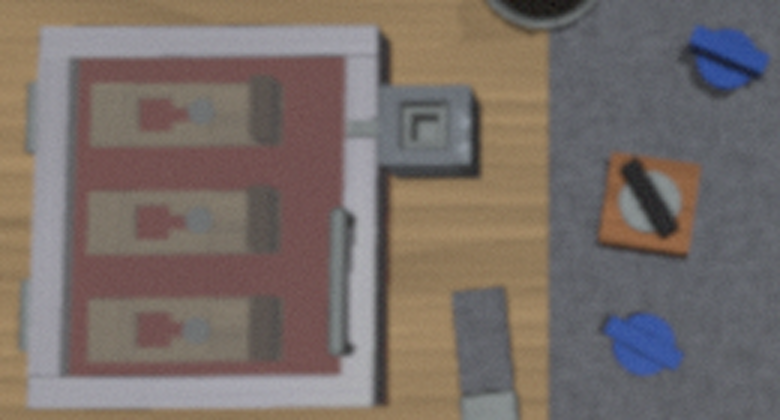

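The crop confirms the black wing handle in the wooden stand at crop (650,200). It also shows three plaques, the socket at crop (425,127) and the door handle bar at crop (341,281). I'll move above the key next.

```bash
python3 - <<'E'
from h import *
step([430,330,300],np.radians(95));step([567.5,-94.6,200],np.radians(30.5))
s=r.sense();w=r.snapshot("wrist");V=w["view"];Rt=R.from_quat(s["tcp_rot"])
print("cam in tool",Rt.inv().apply(-V[:3,:3].T@V[:3,3]-s["eef_pos"]).round(1),"axis",Rt.inv().apply(V[2,:3]).round(3))
t=np.load("t0.npz");f=lambda p:onz(t,p,66).round(1)
cr=lambda u,v:(95+u/3,170+v/3)
print("case corners z66",[f(cr(*p)) for p in((41,28),(380,28),(380,406),(28,404))])
print("cover z84",[onz(t,cr(*p),84).round(1) for p in((381,86),(475,87),(473,168),(381,168))],"sock72",onz(t,cr(425,127),72))
print("handle",onz(t,cr(341,281),106))
E
```

```text
eef [163.7 628.8 255.8] shift [-0.3329 -0.2221 -0.0439] yaw x-axis 165.41 z [-1.e-04 -9.e-04 -1.e+00]
rotvec [-7.0000e-04  6.0000e-04  1.2288e+00]
eef [163.7 628.8 255.8] shift [-0.573  -0.5983  0.0564] yaw x-axis 165.41 z [-1.e-04 -9.e-04 -1.e+00]
rotvec [-3.0000e-04  1.1000e-03  2.3546e+00]
cam in tool [  66.1    0.6 -118.6] axis [-0.26   0.     0.966]
case corners z66 [array([695.4, 335.1]), array([693.7,  94.6]), array([426.9,  91.9]), array([430.3, 335.5])]
cover z84 [array([648.6,  90.6]), array([647.5,  25.1]), array([590.5,  26.2]), array([591.,  90.])] sock72 [621.37047119  61.32792364]
handle [511.26895208 112.64200702]
```

```bash
python3 -m crank '[{"x":-0.04,"y":-0.03,"z":-0.005,"az":0.12,"gripper":-0.2},{"x":-0.075,"y":-0.05,"z":-0.01,"az":0.24,"gripper":-0.2},{"x":-0.11,"y":-0.07,"z":-0.015,"az":0.36,"gripper":-0.2},{"x":-0.145,"y":-0.095,"z":-0.02,"az":0.48,"gripper":-0.2},{"x":-0.18,"y":-0.12,"z":-0.025,"az":0.6,"gripper":-0.2},{"x":-0.215,"y":-0.14,"z":-0.03,"az":0.72,"gripper":-0.2},{"x":-0.25,"y":-0.165,"z":-0.035,"az":0.84,"gripper":-0.2},{"x":-0.285,"y":-0.19,"z":-0.04,"az":0.96,"gripper":-0.2},{"x":-0.31,"y":-0.205,"z":-0.042,"az":1.08,"gripper":-0.2},{"x":-0.333,"y":-0.222,"z":-0.044,"az":1.2,"gripper":-0.2}]' 60; python3 - <<'E'
from h import *
step([567.5,-94.6,210],np.radians(30.5))
E
```

```text
eef [163.7 628.9 256. ] shift [-0.573  -0.5984  0.0463] yaw x-axis 165.41 z [-1.e-04 -6.e-04 -1.e+00]
rotvec [-3.0000e-04  7.0000e-04  2.3546e+00]validation failed for argument at $[0]...
```

```bash
python3 -m crank '[{"x":-0.04,"y":-0.03,"z":-0.005,"ax":0,"ay":0,"az":0.12,"gripper":-0.2}]' 60; python3 -m crank --help | head -30
```

```text
t: 0.38
eef_pos: [181.3, 601.6, 258.8]
tcp_rot: [0.181, 0.983, 0.001, -0.003]
force: [-1.3, 1.1, 0.2]
width: 0.883
gripper_force: 0.0invalid input: not JSON, or not a number
```

```bash
python3 -m crank '[{"x":0,"y":0,"z":0,"ax":0,"ay":0,"az":0,"gripper":-0.2},{"x":0,"y":0,"z":0,"ax":0,"ay":0,"az":0,"gripper":-0.2}]'; python3 - <<'E'
from h import *
step([430,330,270],np.radians(95))
E
```

```text
t: 0.55
eef_pos: [192.3, 595.0, 260.9]
tcp_rot: [0.188, 0.982, 0.0, 0.001]
force: [0.5, 0.7, 0.3]
width: 0.611
gripper_force: 0.0
eef [192.3 595.  260.9] shift [-0.3189 -0.1583 -0.0087] yaw x-axis 158.29 z [ 1.5e-03 -2.0e-04 -1.0e+00]
rotvec [1.1000e-03 1.1000e-03 1.1046e+00]
```

```bash
python3 -m crank '[{"x":-0.319,"y":-0.158,"z":-0.008,"ax":0,"ay":0,"az":1.1,"gripper":-0.2},{"x":-0.319,"y":-0.158,"z":-0.008,"ax":0,"ay":0,"az":1.1,"gripper":-0.2},{"x":-0.319,"y":-0.158,"z":-0.008,"ax":0,"ay":0,"az":1.1,"gripper":-0.2},{"x":-0.319,"y":-0.158,"z":-0.008,"ax":0,"ay":0,"az":1.1,"gripper":-0.2},{"x":-0.319,"y":-0.158,"z":-0.008,"ax":0,"ay":0,"az":1.1,"gripper":-0.2},{"x":-0.319,"y":-0.158,"z":-0.008,"ax":0,"ay":0,"az":1.1,"gripper":-0.2},{"x":-0.319,"y":-0.158,"z":-0.008,"ax":0,"ay":0,"az":1.1,"gripper":-0.2},{"x":-0.319,"y":-0.158,"z":-0.008,"ax":0,"ay":0,"az":1.1,"gripper":-0.2},{"x":-0.319,"y":-0.158,"z":-0.008,"ax":0,"ay":0,"az":1.1,"gripper":-0.2},{"x":-0.319,"y":-0.158,"z":-0.008,"ax":0,"ay":0,"az":1.1,"gripper":-0.2}]'; python3 - <<'E'
from h import *
step([567.5,-94.6,210],np.radians(30.5))
E
```

```text
t: 1.38
eef_pos: [433.1, 327.6, 269.1]
tcp_rot: [0.677, 0.736, 0.001, 0.002]
force: [0.2, -0.2, -0.8]
width: 0.601
gripper_force: 0.0
eef [433.1 327.6 269.1] shift [-0.4319  0.0983  0.0602] yaw x-axis 94.82 z [ 0.0031 -0.0015 -1.    ]
rotvec [ 3.7000e-03 -1.0000e-04  1.1226e+00]
```

```bash
python3 -m crank '[{"x":-0.432,"y":0.098,"z":0.06,"ax":0,"ay":0,"az":1.12,"gripper":-0.2},{"x":-0.432,"y":0.098,"z":0.06,"ax":0,"ay":0,"az":1.12,"gripper":-0.2},{"x":-0.432,"y":0.098,"z":0.06,"ax":0,"ay":0,"az":1.12,"gripper":-0.2},{"x":-0.432,"y":0.098,"z":0.06,"ax":0,"ay":0,"az":1.12,"gripper":-0.2},{"x":-0.432,"y":0.098,"z":0.06,"ax":0,"ay":0,"az":1.12,"gripper":-0.2},{"x":-0.432,"y":0.098,"z":0.06,"ax":0,"ay":0,"az":1.12,"gripper":-0.2},{"x":-0.432,"y":0.098,"z":0.06,"ax":0,"ay":0,"az":1.12,"gripper":-0.2},{"x":-0.432,"y":0.098,"z":0.06,"ax":0,"ay":0,"az":1.12,"gripper":-0.2},{"x":-0.432,"y":0.098,"z":0.06,"ax":0,"ay":0,"az":1.12,"gripper":-0.2},{"x":-0.432,"y":0.098,"z":0.06,"ax":0,"ay":0,"az":1.12,"gripper":-0.2}]'; python3 -m crank '[{"x":-0.006,"y":0,"z":0,"ax":0,"ay":0,"az":0.01,"gripper":-0.2},{"x":-0.006,"y":0,"z":0,"ax":0,"ay":0,"az":0.01,"gripper":-0.2},{"x":-0.006,"y":0,"z":0,"ax":0,"ay":0,"az":0.01,"gripper":-0.2}]'; python3 - <<'E'
from h import *
step([567.5,-94.6,210],np.radians(30.5))
d=save("wrist","w1");np.savez("w1.npz",**d)
print(proj(d,[567.5,-94.6,103],True),proj(d,[567.5,-94.6,67],True))
E
```

```text
t: 2.22
eef_pos: [559.2, -58.8, 212.2]
tcp_rot: [0.963, 0.27, 0.0, -0.0]
force: [0.9, -0.2, 0.8]
width: 0.603
gripper_force: 0.0
t: 2.47
eef_pos: [553.3, -60.7, 212.2]
tcp_rot: [0.964, 0.266, -0.0, -0.001]
force: [0.1, 1.1, 0.0]
width: 0.602
gripper_force: 0.0
eef [553.3 -60.7 212.2] shift [-0.0052  0.0364  0.0021] yaw x-axis 30.88 z [-5.0e-04  1.4e-03 -1.0e+00]
rotvec [-0.0014 -0.0003  0.0066]
[380.86200462 255.04082406] [373.66539357 240.66018442]
```

View pics/w1.png

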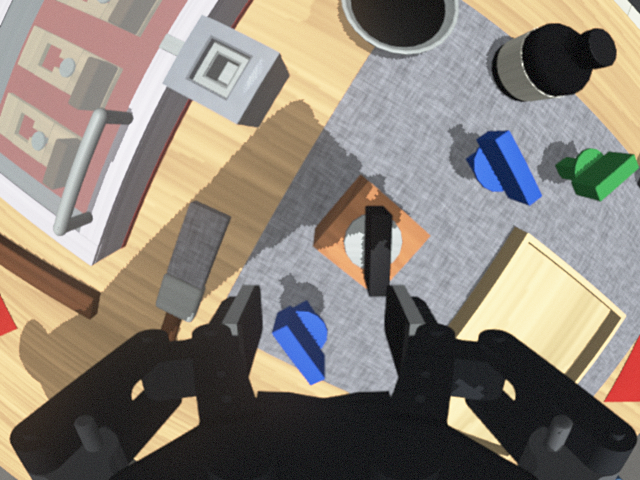

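Wrist view: key handle top about (378,251), with its long axis vertical in the image, so the yaw is right. The socket shows at (221,69). I'll measure both here.

```bash
python3 - <<'E'
from h import *
d=np.load("w1.npz");im=d["color"]
m=np.zeros((480,640),bool);m[195:305,345:410]=im.max(2)[195:305,345:410]<40
c=blob(m)[0];rc=cv2.minAreaRect(c);print(rc,cv2.boundingRect(c))
for z in(103,85):
    print(z,[onz(d,p,z,True).round(1) for p in (rc[0],)],[onz(d,p,z,True).round(1) for p in cv2.boxPoints(rc)])
# collar: bright gray disc in stand
step([567.5,-94.6,95])
cv2.imwrite("pics/w1lock.png",cv2.resize(im[0:145,140:310],None,fx=4,fy=4,interpolation=cv2.INTER_CUBIC))
E
```

```text
((377.6065673828125, 248.55694580078125), (25.450166702270508, 83.37496185302734), 1.5481576919555664) (365, 207, 27, 84)
103 [array([570.1, -90.4])] [array([541.4, -98.2]), array([589.2, -69.3]), array([597.3, -83.3]), array([ 549.6, -113.3])]
85 [array([567. , -95.4])] [array([ 536.1, -103.8]), array([587.7, -72.7]), array([596.4, -87.8]), array([ 544.9, -120.2])]
eef [553.5 -59.6 212.3] shift [-0.0061  0.0374  0.1172] yaw x-axis 30.99 z [-1.0e-04  1.7e-03 -1.0e+00]
```

View pics/w1lock.png

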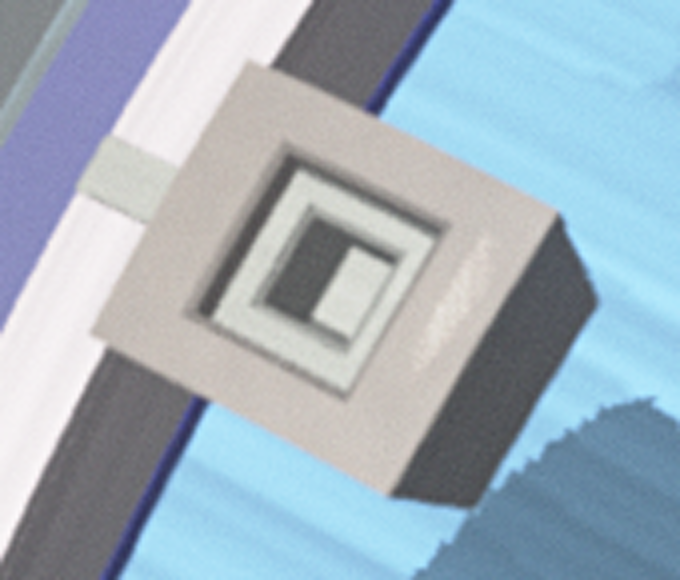

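The crop shows the cover's outer corners at (250,60), (560,213), (390,495) and (92,332), and the socket mouth corners at (312,205), (405,255), (350,352) and (255,300). I'll descend on the key.

```bash
python3 - <<'E'
from h import *
d=np.load("w1.npz")
q=lambda P,z:np.array([onz(d,(140+u/4,v/4),z,True) for u,v in P])
a=q([(250,60),(560,213),(390,495),(92,332)],84);print(a.round(1),a.mean(0),"sides",np.linalg.norm(a-np.roll(a,1,0),axis=1))
b=q([(312,205),(405,255),(350,352),(255,300)],72);print(b.round(1),b.mean(0),np.linalg.norm(b-np.roll(b,1,0),axis=1))
for P in(a,b):
  e=P[1]-P[0];f=P[2]-P[3];print("angle",np.degrees(np.arctan2(*(e+f)[::-1])))
E
python3 -m crank '[{"x":-0.006,"y":0.037,"z":0.04,"ax":0,"ay":0,"az":0.005,"gripper":-0.2},{"x":-0.006,"y":0.037,"z":0.06,"ax":0,"ay":0,"az":0.005,"gripper":-0.2},{"x":-0.006,"y":0.037,"z":0.06,"ax":0,"ay":0,"az":0.005,"gripper":-0.2},{"x":-0.006,"y":0.037,"z":0.06,"ax":0,"ay":0,"az":0.005,"gripper":-0.2},{"x":-0.006,"y":0.037,"z":0.06,"ax":0,"ay":0,"az":0.005,"gripper":-0.2}]'; python3 - <<'E'
from h import *
step([567.8,-94.4,95],np.radians(30.5))
E
```

```text
[[647.6  93.5]
 [647.3  29.7]
 [592.1  30. ]
 [592.5  93.6]] [619.850648    61.70401881] sides [55.09876942 63.79986001 55.18592309 63.60012985]
[[630.2  73. ]
 [629.7  52.7]
 [610.   52.3]
 [610.4  73.2]] [620.0916872   62.78338331] [19.84519008 20.31214102 19.73745613 20.91127523]
angle -90.29550459798988
angle -91.17174755358646
t: 2.93
eef_pos: [567.8, -94.9, 153.4]
tcp_rot: [0.964, 0.265, 0.001, -0.0]
force: [0.3, 0.1, 0.4]
width: 0.598
gripper_force: 0.0
eef [567.8 -94.9 153.4] shift [ 0.0001 -0.0004  0.0584] yaw x-axis 30.68 z [ 0.0013  0.0013 -1.    ]
rotvec [-0.0004 -0.0018  0.0031]
```

```bash
python3 -m crank '[{"x":0,"y":0,"z":0.03,"ax":0,"ay":0,"az":0,"gripper":-0.2},{"x":0,"y":0,"z":0.0584,"ax":0,"ay":0,"az":0,"gripper":-0.2},{"x":0,"y":0,"z":0.0584,"ax":0,"ay":0,"az":0,"gripper":-0.2},{"x":0,"y":0,"z":0.0584,"ax":0,"ay":0,"az":0,"gripper":1},{"x":0,"y":0,"z":0.0584,"ax":0,"ay":0,"az":0,"gripper":1},{"x":0,"y":0,"z":0.0584,"ax":0,"ay":0,"az":0,"gripper":1},{"x":0,"y":0,"z":0.0584,"ax":0,"ay":0,"az":0,"gripper":1},{"x":0,"y":0,"z":0.0584,"ax":0,"ay":0,"az":0,"gripper":1}]' 80; python3 -m crank '[{"x":0,"y":0,"z":-0.03,"ax":0,"ay":0,"az":0,"gripper":1},{"x":0,"y":0,"z":-0.07,"ax":0,"ay":0,"az":0,"gripper":1},{"x":0,"y":0,"z":-0.1,"ax":0,"ay":0,"az":0,"gripper":1},{"x":0,"y":0,"z":-0.1,"ax":0,"ay":0,"az":0,"gripper":1},{"x":0,"y":0,"z":-0.1,"ax":0,"ay":0,"az":0,"gripper":1},{"x":0,"y":0,"z":-0.1,"ax":0,"ay":0,"az":0,"gripper":1}]';python3 - <<'E'
from h import *
step([620.5,61.5,195],np.radians(89.7))
E
```

```text
t: 3.6
eef_pos: [568.7, -97.0, 96.7]
tcp_rot: [0.965, 0.263, 0.002, 0.0]
force: [-0.7, 0.9, 7.4]
width: 0.152
gripper_force: 79.0
t: 4.1
eef_pos: [566.3, -96.8, 193.8]
tcp_rot: [0.965, 0.263, -0.0, -0.001]
force: [-0.3, -1.2, -2.3]
width: 0.149
gripper_force: 79.6
eef [566.3 -96.8 193.8] shift [ 0.127  -0.1089 -0.0011] yaw x-axis 30.49 z [-6.e-04  9.e-04 -1.e+00]
rotvec [-1.0000e-03 -5.0000e-04 -1.0335e+00]
```

```bash
python3 -m crank '[{"x":0.127,"y":-0.109,"z":-0.002,"ax":0,"ay":0,"az":-1.033,"gripper":1},{"x":0.127,"y":-0.109,"z":-0.002,"ax":0,"ay":0,"az":-1.033,"gripper":1},{"x":0.127,"y":-0.109,"z":-0.002,"ax":0,"ay":0,"az":-1.033,"gripper":1},{"x":0.127,"y":-0.109,"z":-0.002,"ax":0,"ay":0,"az":-1.033,"gripper":1},{"x":0.127,"y":-0.109,"z":-0.002,"ax":0,"ay":0,"az":-1.033,"gripper":1},{"x":0.127,"y":-0.109,"z":-0.002,"ax":0,"ay":0,"az":-1.033,"gripper":1},{"x":0.127,"y":-0.109,"z":-0.002,"ax":0,"ay":0,"az":-1.033,"gripper":1},{"x":0.127,"y":-0.109,"z":-0.002,"ax":0,"ay":0,"az":-1.033,"gripper":1},{"x":0.127,"y":-0.109,"z":-0.002,"ax":0,"ay":0,"az":-1.033,"gripper":1},{"x":0.127,"y":-0.109,"z":-0.002,"ax":0,"ay":0,"az":-1.033,"gripper":1}]'; python3 -m crank '[{"x":0,"y":0,"z":0,"ax":0,"ay":0,"az":0,"gripper":1},{"x":0,"y":0,"z":0,"ax":0,"ay":0,"az":0,"gripper":1}]'; python3 - <<'E'
from h import *
step([620.5,61.5,195],np.radians(89.7))
d=save("wrist","w2",(220,140,440,305),3.6);np.savez("w2.npz",**d)
E
```

```text
t: 4.93
eef_pos: [619.7, 61.1, 194.0]
tcp_rot: [0.709, 0.705, -0.001, -0.001]
force: [-0.0, 0.3, -2.3]
width: 0.154
gripper_force: 79.4
t: 5.1
eef_pos: [620.4, 61.1, 195.0]
tcp_rot: [0.71, 0.705, -0.001, -0.001]
force: [0.0, 0.2, -2.0]
width: 0.154
gripper_force: 79.4
eef [620.4  61.1 195. ] shift [ 0.0004  0.0001 -0.    ] yaw x-axis 89.61 z [-2.e-03 -3.e-04 -1.e+00]
rotvec [-0.002   0.0003 -0.0016]
```

View pics/w2.png

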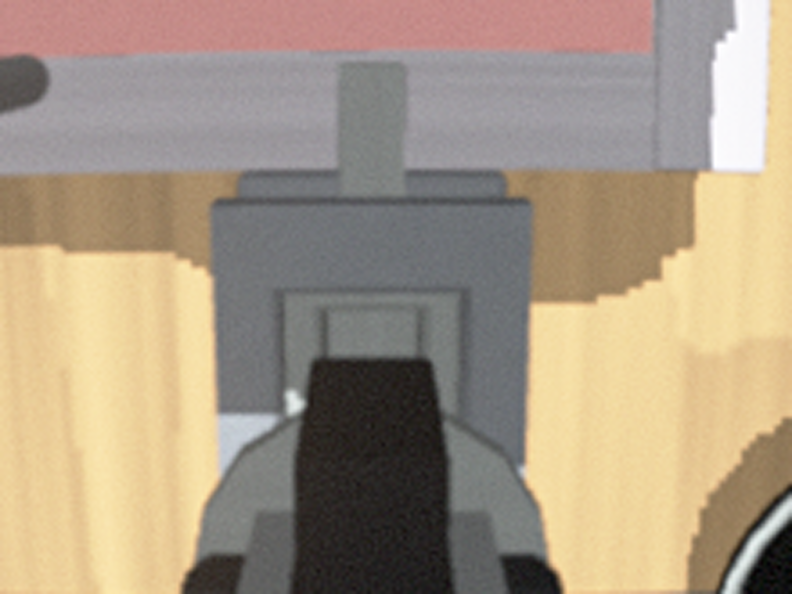

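Crop: handle wing columns 313–433 (centre 373), socket mouth columns 325–420 (centre 372.5), so it is aligned sideways. The cover's back edge is at row 200, the opening's back edge at row 291 and the socket's back edge at row 307. I'll work out y next.

```bash
python3 - <<'E'
from h import *
d=np.load("w2.npz");im=d["color"].astype(float)
g=cv2.cvtColor(d["color"],cv2.COLOR_RGB2GRAY).astype(float)
# column profile around cols 318-327
p=g[140:290,316:332].mean(1);e=np.gradient(p)
print([(140+i,round(e[i],1)) for i in range(2,148) if abs(e[i])>2])
# row profiles
q=g[226:232,285:360].mean(0);e=np.gradient(q);print([(285+i,round(e[i],1)) for i in range(75) if abs(e[i])>3])
c=lambda u,v,z:onz(d,(220+u/3.6,140+v/3.6),z,True).round(1)
print("cover",c(372,200,84)-[0,32],"open",c(374,291,84)-[0,16],"sock",c(372.5,307,72)-[0,9.2])
print("keyend z167",c(373,358,167)-[0,28],c(313,358,167),c(433,358,167))
print("keytop z203",c(372,448,203)-[0,28])
print("cover L/R",c(213,200,84),c(531,200,84),"sock L/R",c(325,310,72),c(420,310,72))
print("tongue tip z?",c(372,62,70))
s=r.sense();print(s["eef_pos"])
E
```

```text
[(156, np.float64(-12.0)), (157, np.float64(-13.8)), (159, np.float64(2.1)), (193, np.float64(-8.3)), (194, np.float64(-19.7)), (195, np.float64(-12.1)), (196, np.float64(11.3)), (197, np.float64(13.5)), (218, np.float64(-4.0)), (219, np.float64(-8.2)), (221, np.float64(13.4)), (222, np.float64(8.4)), (223, np.float64(-4.0)), (224, np.float64(-7.7)), (226, np.float64(7.1)), (227, np.float64(4.1)), (237, np.float64(-6.9)), (238, np.float64(-24.0)), (239, np.float64(-35.6)), (240, np.float64(-22.4)), (241, np.float64(-2.8)), (267, np.float64(2.1))]
[(294, np.float64(-3.1)), (295, np.float64(-7.1)), (296, np.float64(-9.4)), (297, np.float64(-7.2)), (298, np.float64(11.2)), (299, np.float64(19.2)), (300, np.float64(4.9)), (306, np.float64(-5.5)), (307, np.float64(-7.9)), (308, np.float64(-11.1)), (309, np.float64(-8.8)), (310, np.float64(9.5)), (311, np.float64(16.4)), (312, np.float64(6.8)), (334, np.float64(-5.9)), (335, np.float64(-12.9)), (336, np.float64(-5.2)), (337, np.float64(7.6)), (338, np.float64(7.5)), (339, np.float64(6.5)), (340, np.float64(5.4)), (345, np.float64(-3.5)), (346, np.float64(-11.1)), (347, np.float64(-13.8)), (348, np.float64(-5.2)), (349, np.float64(5.0)), (350, np.float64(7.2)), (351, np.float64(5.9)), (352, np.float64(3.1))]
cover [620.3  62.7] open [620.5  62.6] sock [620.2  63.8]
keyend z167 [620.4  60.4] [613.6  88.5] [627.2  88.4]
keytop z203 [620.3  61.8]
cover L/R [592.7  95. ] [647.9  94.6] sock L/R [611.4  72.5] [629.   72.4]
tongue tip z? [620.4 118. ]
[620.56564888  61.13039631 195.26438391]
```

```bash
python3 -m crank '[{"x":0.002,"y":0,"z":0.015,"ax":0,"ay":0,"az":0,"gripper":1},{"x":0.002,"y":0,"z":0.03,"ax":0,"ay":0,"az":0,"gripper":1},{"x":0.002,"y":0,"z":0.042,"ax":0,"ay":0,"az":0,"gripper":1},{"x":0.002,"y":0,"z":0.046,"ax":0,"ay":0,"az":0,"gripper":1},{"x":0.002,"y":0,"z":0.046,"ax":0,"ay":0,"az":0,"gripper":1}]'; python3 -m crank '[{"x":0,"y":0,"z":0.004,"ax":0,"ay":0,"az":0,"gripper":1},{"x":0,"y":0,"z":0.006,"ax":0,"ay":0,"az":0,"gripper":1},{"x":0,"y":0,"z":0.006,"ax":0,"ay":0,"az":0,"gripper":1}]'
```

```text
t: 5.57
eef_pos: [620.0, 63.1, 148.6]
tcp_rot: [0.709, 0.705, -0.001, -0.001]
force: [0.5, -1.7, -2.1]
width: 0.148
gripper_force: 79.4
t: 5.82
eef_pos: [621.3, 63.1, 144.3]
tcp_rot: [0.709, 0.705, 0.0, 0.0]
force: [-0.1, 1.0, -1.7]
width: 0.154
gripper_force: 79.4
```

```bash
python3 -m crank '[{"x":0,"y":0,"z":0.003,"ax":0,"ay":0,"az":0,"gripper":1},{"x":0,"y":0,"z":0.006,"ax":0,"ay":0,"az":0,"gripper":1},{"x":0,"y":0,"z":0.006,"ax":0,"ay":0,"az":0,"gripper":1}]'; python3 -m crank '[{"x":0,"y":0,"z":0.003,"ax":0,"ay":0,"az":0,"gripper":1},{"x":0,"y":0,"z":0.006,"ax":0,"ay":0,"az":0,"gripper":1},{"x":0,"y":0,"z":0.009,"ax":0,"ay":0,"az":0,"gripper":1},{"x":0,"y":0,"z":0.010,"ax":0,"ay":0,"az":0,"gripper":1},{"x":0,"y":0,"z":0.010,"ax":0,"ay":0,"az":0,"gripper":1}]'
```

```text
t: 6.07
eef_pos: [620.9, 63.2, 137.7]
tcp_rot: [0.709, 0.705, -0.0, -0.0]
force: [0.3, 0.1, -1.0]
width: 0.149
gripper_force: 79.3
t: 6.48
eef_pos: [620.8, 63.1, 127.6]
tcp_rot: [0.709, 0.705, -0.0, -0.0]
force: [0.0, -0.5, -2.0]
width: 0.155
gripper_force: 79.3
```

```bash
python3 -m crank '[{"x":0,"y":0,"z":0,"ax":0,"ay":0,"az":0.1,"gripper":1},{"x":0,"y":0,"z":0,"ax":0,"ay":0,"az":0.2,"gripper":1},{"x":0,"y":0,"z":0,"ax":0,"ay":0,"az":0.3,"gripper":1},{"x":0,"y":0,"z":0,"ax":0,"ay":0,"az":0.4,"gripper":1},{"x":0,"y":0,"z":0,"ax":0,"ay":0,"az":0.5,"gripper":1},{"x":0,"y":0,"z":0,"ax":0,"ay":0,"az":0.6,"gripper":1},{"x":0,"y":0,"z":0,"ax":0,"ay":0,"az":0.7,"gripper":1},{"x":0,"y":0,"z":0,"ax":0,"ay":0,"az":0.8,"gripper":1},{"x":0,"y":0,"z":0,"ax":0,"ay":0,"az":0.85,"gripper":1},{"x":0,"y":0,"z":0,"ax":0,"ay":0,"az":0.85,"gripper":1}]';python3 -m crank '[{"x":0,"y":0,"z":0,"ax":0,"ay":0,"az":0.1,"gripper":1},{"x":0,"y":0,"z":0,"ax":0,"ay":0,"az":0.2,"gripper":1},{"x":0,"y":0,"z":0,"ax":0,"ay":0,"az":0.3,"gripper":1},{"x":0,"y":0,"z":0,"ax":0,"ay":0,"az":0.4,"gripper":1},{"x":0,"y":0,"z":0,"ax":0,"ay":0,"az":0.5,"gripper":1},{"x":0,"y":0,"z":0,"ax":0,"ay":0,"az":0.6,"gripper":1},{"x":0,"y":0,"z":0,"ax":0,"ay":0,"az":0.7,"gripper":1},{"x":0,"y":0,"z":0,"ax":0,"ay":0,"az":0.77,"gripper":1},{"x":0,"y":0,"z":0,"ax":0,"ay":0,"az":0.77,"gripper":1}]'; python3 - <<'E'
from h import *
s=r.sense();print(s["force"],s["ft_torque"],s["joint_pos"].round(2));step([621,63,128],np.radians(0))
d=save("top","t2",(95,170,265,310),3);np.savez("t2.npz",**d)
E
```

```text
t: 7.32
eef_pos: [621.1, 63.2, 128.0]
tcp_rot: [0.937, 0.35, -0.0, 0.0]
force: [-0.0, -0.6, -2.9]
width: 0.152
gripper_force: 79.3
t: 8.07
eef_pos: [621.3, 62.5, 128.0]
tcp_rot: [1.0, -0.027, 0.0, 0.001]
force: [0.9, -1.5, -2.9]
width: 0.148
gripper_force: 79.3
[ 0.90447893 -1.48632249 -2.85375   ] [-0.44245493 -0.15457275  0.01077079] [-0.76  0.63  0.85  1.75 -0.55  1.02 -1.34]
eef [621.3  62.5 128. ] shift [-0.0003 -0.0005  0.    ] yaw x-axis -3.15 z [ 5.0e-04 -1.5e-03 -1.0e+00]
rotvec [ 0.0015 -0.0005 -0.0549]
```

```bash
python3 -m crank '[{"x":0,"y":0,"z":0,"ax":0,"ay":0,"az":-0.03,"gripper":0.2},{"x":0,"y":0,"z":0,"ax":0,"ay":0,"az":-0.03,"gripper":0.2},{"x":0,"y":0,"z":0,"ax":0,"ay":0,"az":-0.03,"gripper":0.2},{"x":0,"y":0,"z":-0.03,"ax":0,"ay":0,"az":-0.03,"gripper":0.2},{"x":0,"y":0,"z":-0.06,"ax":0,"ay":0,"az":-0.03,"gripper":0.2},{"x":0,"y":0,"z":-0.08,"ax":0,"ay":0,"az":-0.03,"gripper":0.2},{"x":0,"y":0,"z":-0.08,"ax":0,"ay":0,"az":-0.03,"gripper":0.2}]'; python3 - <<'E'
from h import *
step([511,112,205],0.)
d=save("wrist","w3");np.savez("w3.npz",**d)
E
```

```text
t: 8.7
eef_pos: [624.1, 62.7, 213.3]
tcp_rot: [1.0, -0.012, 0.004, -0.001]
force: [0.6, -1.0, 0.3]
width: 0.405
gripper_force: 0.0
eef [624.1  62.7 213.3] shift [-0.1143 -0.0465  0.0074] yaw x-axis -1.42 z [ 0.0089  0.0019 -1.    ]
rotvec [-0.002  -0.0089 -0.0247]
```

View pics/w3.png

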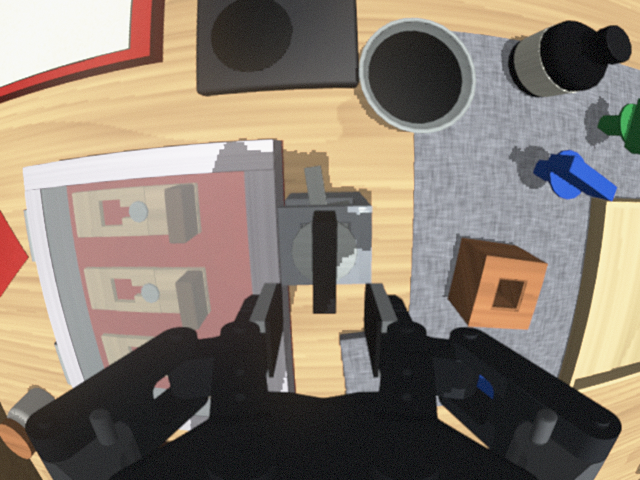

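The tongue now points away from the case at (314,185), so it is clear. The key stands in the lock, and the stand's hole is at (508,293). Moving above the door handle.

```bash
python3 -m crank '[{"x":-0.113,"y":-0.047,"z":0.005,"ax":0,"ay":0,"az":-0.025,"gripper":0},{"x":-0.113,"y":-0.047,"z":0.005,"ax":0,"ay":0,"az":-0.025,"gripper":0},{"x":-0.113,"y":-0.047,"z":0.005,"ax":0,"ay":0,"az":-0.025,"gripper":0},{"x":-0.113,"y":-0.047,"z":0.005,"ax":0,"ay":0,"az":-0.025,"gripper":0},{"x":-0.113,"y":-0.047,"z":0.005,"ax":0,"ay":0,"az":-0.025,"gripper":0},{"x":-0.113,"y":-0.047,"z":0.005,"ax":0,"ay":0,"az":-0.025,"gripper":0}]'; python3 - <<'E'
from h import *
d=np.load("w3.npz");P=[onz(d,p,62,True) for p in((497,277),(524,281),(521,308),(493,305))];print("stand",np.round(P,1),np.mean(P,0))
step([511,112,205],0.)
d=save("wrist","w4",(200,150,460,345),3);np.savez("w4.npz",**d)
E
```

```text
t: 9.25
eef_pos: [509.2, 113.4, 202.9]
tcp_rot: [1.0, 0.001, 0.0, -0.0]
force: [0.8, 0.3, -0.1]
width: 0.5
gripper_force: 0.0
stand [[ 583.1  -80.7]
 [ 577.8 -108.7]
 [ 552.  -110.2]
 [ 557.5  -80.5]] [567.61347103 -95.03809403]
eef [509.2 113.4 202.9] shift [ 0.0018  0.0014 -0.0021] yaw x-axis 0.07 z [ 2.e-04  2.e-04 -1.e+00]
rotvec [-0.0002 -0.0002  0.0012]
```

View pics/w4.png

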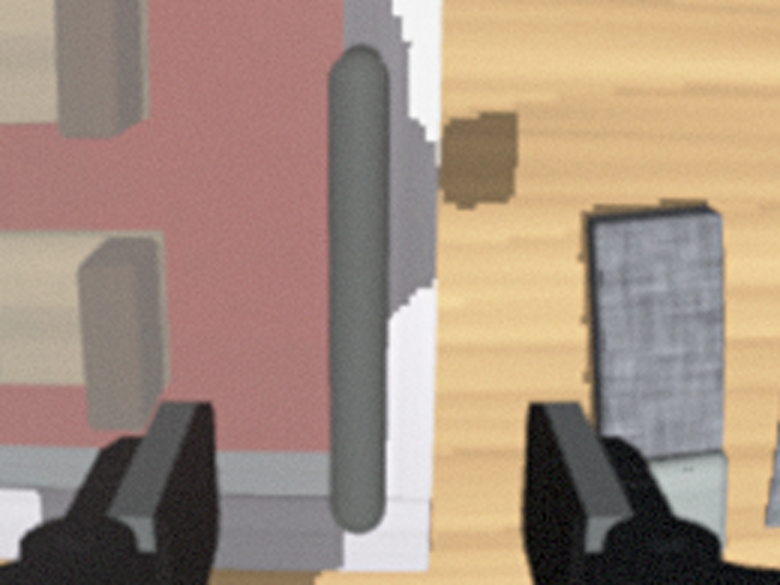

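Handle bar at crop columns 330–387, rows 45–532, parallel to the tool x axis.

```bash
python3 - <<'E'
from h import *
d=np.load("w4.npz");c=lambda u,v,z:onz(d,(200+u/3,150+v/3),z,True)
a=c(359.5,45,106);b=c(357.5,532,106);print(a,b,(a+b)/2,np.linalg.norm(a-b))
m=(a+b)/2
step([m[0],m[1],112],0.)
h=np.array([m[1]+222,60])
for t in np.arange(0,1.66,.15):
    print(round(t,2),"dy,dz mm",np.round([-222*np.cos(t)+46*np.sin(t)+222, 222*np.sin(t)+46*np.cos(t)-46],0))
E
```

```text
[561.56955163 116.13902931] [457.8354411  116.69851378] [509.70249637 116.41877155] 103.73561929410653
eef [510.  112.6 203.2] shift [-0.0004 -0.0038  0.0912] yaw x-axis -0.02 z [ 9.e-04 -3.e-04 -1.e+00]
rotvec [ 0.0003 -0.0009 -0.0004]
0.0 dy,dz mm [0. 0.]
0.15 dy,dz mm [ 9. 33.]
0.3 dy,dz mm [24. 64.]
0.45 dy,dz mm [42. 92.]
0.6 dy,dz mm [ 65. 117.]
0.75 dy,dz mm [ 91. 139.]
0.9 dy,dz mm [120. 156.]
1.05 dy,dz mm [151. 169.]
1.2 dy,dz mm [184. 178.]
1.35 dy,dz mm [218. 181.]
1.5 dy,dz mm [252. 179.]
1.65 dy,dz mm [285. 172.]
```

```bash
python3 -m crank '[{"x":0,"y":-0.0038,"z":0.03,"ax":0,"ay":0,"az":0,"gripper":0},{"x":0,"y":-0.0038,"z":0.06,"ax":0,"ay":0,"az":0,"gripper":0},{"x":0,"y":-0.0038,"z":0.085,"ax":0,"ay":0,"az":0,"gripper":0},{"x":0,"y":-0.0038,"z":0.091,"ax":0,"ay":0,"az":0,"gripper":0},{"x":0,"y":-0.0038,"z":0.091,"ax":0,"ay":0,"az":0,"gripper":1},{"x":0,"y":-0.0038,"z":0.091,"ax":0,"ay":0,"az":0,"gripper":1},{"x":0,"y":-0.0038,"z":0.091,"ax":0,"ay":0,"az":0,"gripper":1},{"x":0,"y":-0.0038,"z":0.091,"ax":0,"ay":0,"az":0,"gripper":1}]' 40; python3 -m crank '[{"x":0,"y":0,"z":0,"ax":0,"ay":0,"az":0,"gripper":1},{"x":0,"y":-0.001,"z":-0.004,"ax":0,"ay":0,"az":0,"gripper":1},{"x":0,"y":-0.002,"z":-0.008,"ax":0,"ay":0,"az":0,"gripper":1},{"x":0,"y":-0.004,"z":-0.017,"ax":0,"ay":0,"az":0,"gripper":1},{"x":0,"y":-0.004,"z":-0.017,"ax":0,"ay":0,"az":0,"gripper":1}]'
```

```text
t: 9.97
eef_pos: [511.0, 115.8, 113.6]
tcp_rot: [1.0, -0.001, 0.002, 0.0]
force: [1.9, -2.7, -0.4]
width: 0.124
gripper_force: 39.0
t: 10.38
eef_pos: [510.9, 120.0, 131.0]
tcp_rot: [1.0, -0.0, 0.002, 0.0]
force: [2.4, -4.4, 0.4]
width: 0.123
gripper_force: 39.6
```

```bash
python3 -m crank '[{"x":0,"y":-0.005,"z":-0.016,"ax":0,"ay":0,"az":0,"gripper":1},{"x":0,"y":-0.012,"z":-0.032,"ax":0,"ay":0,"az":0,"gripper":1},{"x":0,"y":-0.02,"z":-0.047,"ax":0,"ay":0,"az":0,"gripper":1},{"x":0,"y":-0.028,"z":-0.061,"ax":0,"ay":0,"az":0,"gripper":1},{"x":0,"y":-0.038,"z":-0.075,"ax":0,"ay":0,"az":0,"gripper":1},{"x":0,"y":-0.049,"z":-0.088,"ax":0,"ay":0,"az":0,"gripper":1},{"x":0,"y":-0.061,"z":-0.1,"ax":0,"ay":0,"az":0,"gripper":1},{"x":0,"y":-0.074,"z":-0.111,"ax":0,"ay":0,"az":0,"gripper":1},{"x":0,"y":-0.087,"z":-0.122,"ax":0,"ay":0,"az":0,"gripper":1},{"x":0,"y":-0.087,"z":-0.122,"ax":0,"ay":0,"az":0,"gripper":1}]'; python3 -m crank '[{"x":0,"y":-0.014,"z":-0.009,"ax":0,"ay":0,"az":0,"gripper":1},{"x":0,"y":-0.029,"z":-0.017,"ax":0,"ay":0,"az":0,"gripper":1},{"x":0,"y":-0.044,"z":-0.024,"ax":0,"ay":0,"az":0,"gripper":1},{"x":0,"y":-0.06,"z":-0.03,"ax":0,"ay":0,"az":0,"gripper":1},{"x":0,"y":-0.076,"z":-0.035,"ax":0,"ay":0,"az":0,"gripper":1},{"x":0,"y":-0.076,"z":-0.035,"ax":0,"ay":0,"az":0,"gripper":1}]'; python3 - <<'E'
from h import *
step([510,116.2+168,112+174],0.)
s=r.sense();print(s["joint_pos"].round(2))
E
```

```text
t: 11.22
eef_pos: [511.2, 205.0, 255.0]
tcp_rot: [1.0, 0.0, 0.002, 0.002]
force: [-0.9, -10.6, 13.4]
width: 0.118
gripper_force: 40.0
t: 11.72
eef_pos: [511.5, 284.6, 290.8]
tcp_rot: [1.0, 0.001, 0.003, -0.0]
force: [-2.6, -3.9, 17.6]
width: 0.123
gripper_force: 42.6
eef [511.5 284.6 290.8] shift [-0.0015  0.0004  0.0048] yaw x-axis 0.1 z [ 5.2e-03  8.0e-04 -1.0e+00]
rotvec [-0.0008 -0.0052  0.0018]
[-1.32  0.4   0.99  1.67 -0.34  1.26 -1.83]
```

```bash
python3 -m crank '[{"x":0,"y":-0.017,"z":-0.008,"ax":0,"ay":0,"az":0,"gripper":1},{"x":0,"y":-0.034,"z":-0.01,"ax":0,"ay":0,"az":0,"gripper":1},{"x":0,"y":-0.051,"z":-0.011,"ax":0,"ay":0,"az":0,"gripper":1},{"x":0,"y":-0.068,"z":-0.011,"ax":0,"ay":0,"az":0,"gripper":1},{"x":0,"y":-0.085,"z":-0.009,"ax":0,"ay":0,"az":0,"gripper":1},{"x":0,"y":-0.085,"z":-0.009,"ax":0,"ay":0,"az":0,"gripper":1}]'; python3 - <<'E'
from h import *
step([510,116.2+252,112+179],0.)
d=save("scene","s5",(300,60,540,270),3);np.savez("s5.npz",**d)
E
```

```text
t: 12.22
eef_pos: [511.4, 371.9, 295.8]
tcp_rot: [1.0, 0.002, 0.004, -0.001]
force: [7.2, 0.7, -1.6]
width: 0.123
gripper_force: 40.7
eef [511.4 371.9 295.8] shift [-0.0015  0.0037  0.0047] yaw x-axis 0.18 z [ 0.0075  0.0014 -1.    ]
rotvec [-0.0014 -0.0075  0.0032]
```

View pics/s5.png

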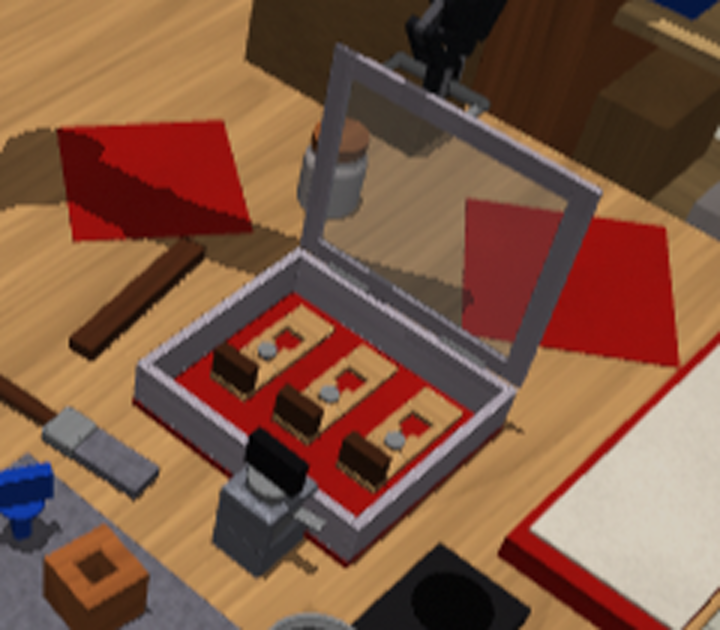

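Door is open to about 1.5 rad. Three plaques are visible with their headers towards the lock, and the key stands in the lock. I'll release the handle and go above the plaques.

```bash
python3 -m crank '[{"x":0,"y":0,"z":0,"ax":0,"ay":0,"az":0,"gripper":0.35},{"x":0,"y":0,"z":0,"ax":0,"ay":0,"az":0,"gripper":0.35},{"x":0,"y":0,"z":-0.02,"ax":0,"ay":0,"az":0,"gripper":0.35},{"x":0,"y":0,"z":-0.05,"ax":0,"ay":0,"az":0,"gripper":0.35},{"x":0,"y":0,"z":-0.07,"ax":0,"ay":0,"az":0,"gripper":0.35},{"x":0,"y":0,"z":-0.07,"ax":0,"ay":0,"az":0,"gripper":0.35}]' 60;  python3 -m crank '[{"x":0.05,"y":0.19,"z":0,"ax":0,"ay":0,"az":0,"gripper":0},{"x":0.05,"y":0.19,"z":0,"ax":0,"ay":0,"az":0,"gripper":0},{"x":0.05,"y":0.19,"z":0,"ax":0,"ay":0,"az":0,"gripper":0},{"x":0.05,"y":0.19,"z":0,"ax":0,"ay":0,"az":0,"gripper":0},{"x":0.05,"y":0.19,"z":0.04,"ax":0,"ay":0,"az":0,"gripper":0},{"x":0.05,"y":0.19,"z":0.08,"ax":0,"ay":0,"az":0,"gripper":0},{"x":0.05,"y":0.19,"z":0.12,"ax":0,"ay":0,"az":0,"gripper":0},{"x":0.05,"y":0.19,"z":0.16,"ax":0,"ay":0,"az":0,"gripper":0},{"x":0.05,"y":0.19,"z":0.19,"ax":0,"ay":0,"az":0,"gripper":0},{"x":0.05,"y":0.19,"z":0.19,"ax":0,"ay":0,"az":0,"gripper":0}]'; python3 - <<'E'
from h import *
step([560.9,183,160],0.)
d=save("wrist","w6");np.savez("w6.npz",**d)
E
```

```text
t: 12.77
eef_pos: [510.4, 369.4, 369.8]
tcp_rot: [1.0, 0.0, 0.002, -0.003]
force: [1.1, 0.2, -0.1]
width: 0.325
gripper_force: 0.0
t: 13.6
eef_pos: [553.3, 178.5, 168.1]
tcp_rot: [1.0, -0.0, -0.007, 0.002]
force: [-1.2, -0.5, -0.4]
width: 0.502
gripper_force: 0.0
eef [553.3 178.5 168.1] shift [ 0.0077 -0.0045  0.008 ] yaw x-axis -0.01 z [-0.014  -0.0036 -0.9999]
rotvec [ 0.0037  0.014  -0.0001]
```

View pics/w6.png

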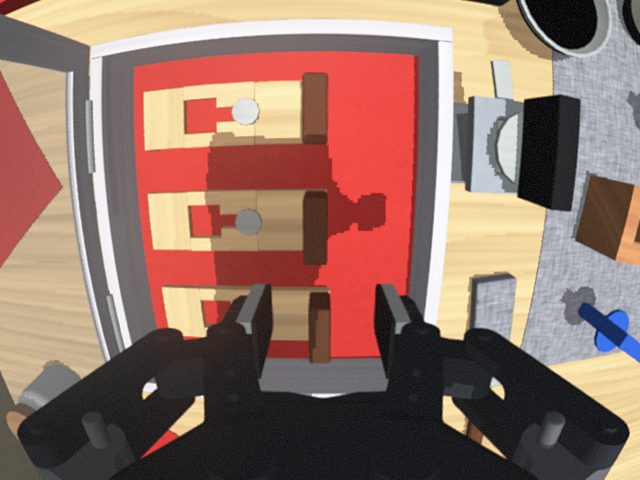

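Header bars centre near (315,108), (315,228) and (320,327). I'll check them against the expected positions.

```bash
python3 - <<'E'
from h import *
d=np.load("w6.npz")
for p in((315,73),(315,108),(315,143),(315,191),(315,228),(315,265),(320,292),(320,362)):print(p,onz(d,p,52,True).round(1))
hsv=cv2.cvtColor(d["color"],cv2.COLOR_RGB2HSV)
m=((hsv[:,:,2]<110)&(hsv[:,:,0]<14)&(hsv[:,:,1]>90)).astype(np.uint8);m[:, :295]=0;m[:,335:]=0;m[375:]=0
m=cv2.morphologyEx(m,cv2.MORPH_OPEN,np.ones((5,5)))
for c in blob(m,4):
    x,y,w,h=cv2.boundingRect(c);print((x,y,w,h),[onz(d,p,52,True).round(1) for p in((x,y+h/2),(x+w,y+h/2),(x+w/2,y),(x+w/2,y+h))])
E
```

```text
(315, 73) [661.3 183.8]
(315, 108) [638.9 183.8]
(315, 143) [616.8 183.9]
(315, 191) [586.4 184. ]
(315, 228) [562.2 184.1]
(315, 265) [536.8 184.2]
(320, 292) [517.1 181. ]
(320, 362) [459.1 181.2]
(303, 190, 25, 75) [array([562.5, 191.9]), array([562.5, 175.7]), array([587. , 183.6]), array([536.8, 183.9])]
(309, 292, 21, 43) [array([500.6, 188.7]), array([500.5, 174. ]), array([517.1, 181.3]), array([483. , 181.4])]
(303, 134, 24, 10) [array([619.4, 191.3]), array([619.3, 176.4]), array([622.5, 183.9]), array([616.2, 183.9])]
(309, 344, 8, 10) [array([470.9, 189.2]), array([470.9, 183.3]), array([475.3, 186.2]), array([466.4, 186.3])]
```

```bash
python3 -m crank '[{"x":0.008,"y":-0.005,"z":0.035,"ax":0.003,"ay":0.013,"az":0,"gripper":0},{"x":0.008,"y":-0.005,"z":0.07,"ax":0.003,"ay":0.013,"az":0,"gripper":0},{"x":0.008,"y":-0.005,"z":0.1,"ax":0.003,"ay":0.013,"az":0,"gripper":0},{"x":0.008,"y":-0.005,"z":0.107,"ax":0.003,"ay":0.013,"az":0,"gripper":0},{"x":0.008,"y":-0.005,"z":0.107,"ax":0.003,"ay":0.013,"az":0,"gripper":0}]' 60; python3 - <<'E'
from h import *
step([560.9,183.7,57],0.)
E
```

```text
t: 14.07
eef_pos: [567.1, 184.1, 68.3]
tcp_rot: [1.0, 0.0, 0.006, -0.001]
force: [-0.3, -0.4, 0.4]
width: 0.497
gripper_force: 0.0
eef [567.1 184.1  68.3] shift [-0.0063  0.0005  0.0112] yaw x-axis 0.02 z [ 0.0117  0.003  -0.9999]
rotvec [-0.003  -0.0117  0.0003]
```

```bash
python3 -m crank '[{"x":-0.006,"y":0,"z":0.011,"ax":-0.003,"ay":-0.012,"az":0,"gripper":0},{"x":-0.006,"y":0,"z":0.011,"ax":-0.003,"ay":-0.012,"az":0,"gripper":0},{"x":-0.006,"y":0,"z":0.011,"ax":-0.003,"ay":-0.012,"az":0,"gripper":0},{"x":-0.006,"y":0,"z":0.011,"ax":-0.003,"ay":-0.012,"az":0,"gripper":0}]' 60; python3 - <<'E'
from h import *
step([560.9,183.7,57],0.)
E
```

```text
t: 14.4
eef_pos: [562.4, 184.2, 58.5]
tcp_rot: [1.0, 0.0, 0.002, -0.001]
force: [0.3, 0.7, -0.4]
width: 0.499
gripper_force: 0.0
eef [562.4 184.2  58.5] shift [-0.0015  0.0005  0.0015] yaw x-axis 0.0 z [ 0.0033  0.0012 -1.    ]
rotvec [-0.0012 -0.0033  0.    ]
```

```bash
python3 -m crank '[{"x":0,"y":0,"z":0.001,"ax":0,"ay":-0.002,"az":0,"gripper":1},{"x":0,"y":0,"z":0.001,"ax":0,"ay":-0.002,"az":0,"gripper":1},{"x":0,"y":0,"z":0.001,"ax":0,"ay":-0.002,"az":0,"gripper":1},{"x":0,"y":0,"z":0.001,"ax":0,"ay":-0.002,"az":0,"gripper":1},{"x":0,"y":0,"z":0.001,"ax":0,"ay":-0.002,"az":0,"gripper":1},{"x":0,"y":0,"z":0,"ax":0,"ay":0,"az":0,"gripper":1}]' 60; python3 -m crank '[{"x":0,"y":0.01,"z":0,"ax":0,"ay":0,"az":0,"gripper":1},{"x":0,"y":0.02,"z":0,"ax":0,"ay":0,"az":0,"gripper":1},{"x":0,"y":0.03,"z":0,"ax":0,"ay":0,"az":0,"gripper":1},{"x":0,"y":0.035,"z":0,"ax":0,"ay":0,"az":0,"gripper":1},{"x":0,"y":0.035,"z":0,"ax":0,"ay":0,"az":0,"gripper":1},{"x":0,"y":0.035,"z":0,"ax":0,"ay":0,"az":0,"gripper":1}]'; python3 -m crank '[{"x":0,"y":0,"z":-0.005,"ax":0,"ay":0,"az":0,"gripper":1},{"x":0,"y":0,"z":-0.01,"ax":0,"ay":0,"az":0,"gripper":1},{"x":0,"y":0,"z":-0.01,"ax":0,"ay":0,"az":0,"gripper":1}]'
```

```text
t: 14.9
eef_pos: [561.6, 183.8, 57.1]
tcp_rot: [1.0, -0.0, 0.001, -0.0]
force: [-0.5, 0.3, -0.4]
width: 0.172
gripper_force: 60.2
t: 15.4
eef_pos: [561.2, 147.5, 56.9]
tcp_rot: [1.0, -0.001, 0.0, 0.0]
force: [0.7, 0.3, -0.6]
width: 0.176
gripper_force: 60.1
t: 15.65
eef_pos: [562.2, 149.4, 68.1]
tcp_rot: [1.0, 0.0, 0.001, -0.0]
force: [-0.1, -0.6, -0.6]
width: 0.176
gripper_force: 60.0
```

```bash
cat > tray.py <<'E'
from h import *
t=r.snapshot("top");hsv=cv2.cvtColor(t["color"],cv2.COLOR_RGB2HSV);m=np.zeros((480,640),np.uint8)
b=(330,160,500,350);sub=hsv[b[1]:b[3],b[0]:b[2]];m[b[1]:b[3],b[0]:b[2]]=(sub[:,:,1]>50)&(sub[:,:,0]>12)&(sub[:,:,0]<32)
m=cv2.morphologyEx(m,cv2.MORPH_CLOSE,np.ones((9,9)));m=cv2.morphologyEx(m,cv2.MORPH_OPEN,np.ones((9,9)))
rc=cv2.minAreaRect(blob(m)[0]);w=np.array([onz(t,p,28) for p in cv2.boxPoints(rc)])
e=[w[1]-w[0],w[2]-w[1]];L=max(e,key=np.linalg.norm)
print("tray",w.mean(0).round(1),np.round([np.linalg.norm(x) for x in e],1),"yaw of x",round((np.degrees(np.arctan2(L[1],L[0]))+90)%180-90,2),"rect",rc)
np.savez("tr.npz",**t)
E
python3 -m crank '[{"x":0,"y":0,"z":-0.03,"ax":0,"ay":0,"az":0,"gripper":1},{"x":0,"y":0.02,"z":-0.06,"ax":0,"ay":0,"az":0,"gripper":1},{"x":0,"y":0.05,"z":-0.09,"ax":0,"ay":0,"az":0,"gripper":1},{"x":-0.01,"y":0.08,"z":-0.11,"ax":0,"ay":0,"az":0,"gripper":1},{"x":-0.012,"y":0.12,"z":-0.12,"ax":0,"ay":0,"az":0,"gripper":1},{"x":-0.015,"y":0.16,"z":-0.13,"ax":0,"ay":0,"az":0,"gripper":1},{"x":-0.018,"y":0.20,"z":-0.13,"ax":0,"ay":0,"az":0,"gripper":1},{"x":-0.022,"y":0.24,"z":-0.13,"ax":0,"ay":0,"az":0,"gripper":1},{"x":-0.026,"y":0.28,"z":-0.13,"ax":0,"ay":0,"az":0,"gripper":1},{"x":-0.03,"y":0.3,"z":-0.13,"ax":0,"ay":0,"az":0,"gripper":1}]'; python3 tray.py; python3 - <<'E'
from h import *
step([528.4,-381,180],0.)
E
```

```text
t: 16.48
eef_pos: [530.0, -156.9, 198.0]
tcp_rot: [1.0, -0.003, 0.001, 0.002]
force: [-0.2, -0.3, -0.5]
width: 0.174
gripper_force: 60.0
tray [ 489.5 -318.4] [371.3 318.1] yaw of x 89.59 rect ((414.5, 275.5), (147.0, 169.0), 90.0)
eef [ 528.7 -160.1  198.3] shift [0.0019 0.2208 0.0194] yaw x-axis -0.58 z [ 0.0024 -0.0051 -1.    ]
rotvec [ 0.0051 -0.0024 -0.0101]
```

```bash
sed -i 's/b=(330,160,500,350)/b=(345,165,500,315)/' tray.py; python3 tray.py; python3 - <<'E'
from h import *
t=np.load("tr.npz");cv2.imwrite("pics/tr1.png",t["color"][140:340,240:520,::-1].repeat(2,0).repeat(2,1))
E
python3 -m crank '[{"x":0.001,"y":0.04,"z":0.01,"ax":0,"ay":0,"az":-0.01,"gripper":1},{"x":0.001,"y":0.08,"z":0.02,"ax":0,"ay":0,"az":-0.01,"gripper":1},{"x":0.001,"y":0.12,"z":0.02,"ax":0,"ay":0,"az":-0.01,"gripper":1},{"x":0.001,"y":0.16,"z":0.02,"ax":0,"ay":0,"az":-0.01,"gripper":1},{"x":0.001,"y":0.2,"z":0.02,"ax":0,"ay":0,"az":-0.01,"gripper":1},{"x":0.001,"y":0.22,"z":0.02,"ax":0,"ay":0,"az":-0.01,"gripper":1},{"x":0.001,"y":0.22,"z":0.02,"ax":0,"ay":0,"az":-0.01,"gripper":1}]'
```

```text
tray [ 528.2 -329.4] [206.5 239.6] yaw of x -0.78 rect ((419.1348571777344, 257.1634521484375), (110.01644134521484, 93.9495620727539), 88.63607025146484)
t: 17.17
eef_pos: [530.7, -376.6, 177.5]
tcp_rot: [1.0, 0.002, 0.0, 0.002]
force: [-0.7, -1.1, -1.1]
width: 0.173
gripper_force: 60.1
```

View pics/tr1.png

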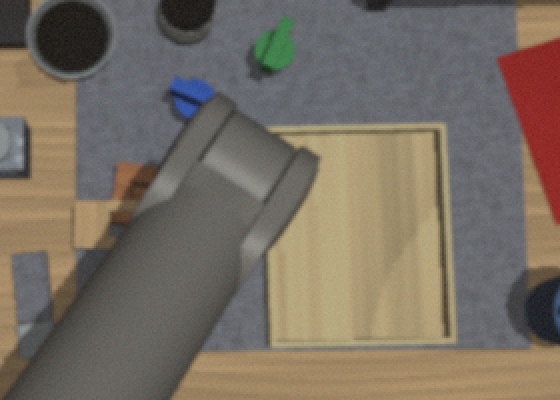

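The tray has not moved: corners at (272,128), (445,124), (455,342) and (270,346) in the crop. I'll lower the first plaque into the middle.

```bash
python3 -m crank '[{"x":-0.001,"y":0.001,"z":0.035,"ax":0,"ay":0,"az":0,"gripper":1},{"x":-0.001,"y":0.001,"z":0.07,"ax":0,"ay":0,"az":0,"gripper":1},{"x":-0.001,"y":0.001,"z":0.1,"ax":0,"ay":0,"az":0,"gripper":1},{"x":-0.001,"y":0.001,"z":0.11,"ax":0,"ay":0,"az":0,"gripper":1},{"x":-0.001,"y":0.001,"z":0.11,"ax":0,"ay":0,"az":0,"gripper":1},{"x":-0.001,"y":0.001,"z":0.11,"ax":0,"ay":0,"az":0,"gripper":1}]'; python3 - <<'E'
from h import *
step([528.4,-381,54],0.)
E
```

```text
t: 17.67
eef_pos: [532.3, -371.3, 67.6]
tcp_rot: [1.0, 0.006, 0.001, -0.0]
force: [0.3, 0.0, -0.2]
width: 0.173
gripper_force: 60.1
eef [ 532.3 -371.3   67.6] shift [-0.0041  0.0097  0.0136] yaw x-axis 0.65 z [ 1.4e-03  3.0e-04 -1.0e+00]
rotvec [-0.0003 -0.0014  0.0114]
```

```bash
python3 -m crank '[{"x":-0.004,"y":0.008,"z":0.007,"ax":0,"ay":0,"az":0.01,"gripper":1},{"x":-0.004,"y":0.008,"z":0.012,"ax":0,"ay":0,"az":0.01,"gripper":1},{"x":-0.004,"y":0.008,"z":0.012,"ax":0,"ay":0,"az":0.01,"gripper":1},{"x":-0.004,"y":0.008,"z":0.012,"ax":0,"ay":0,"az":0.01,"gripper":1}]'; python3 -m crank '[{"x":0,"y":0,"z":0.001,"ax":0,"ay":0,"az":0,"gripper":0.4},{"x":0,"y":0,"z":0,"ax":0,"ay":0,"az":0,"gripper":0.4},{"x":0,"y":0,"z":0,"ax":0,"ay":0,"az":0,"gripper":0.4},{"x":0,"y":0,"z":-0.03,"ax":0,"ay":0,"az":0,"gripper":0.4},{"x":0,"y":0,"z":-0.07,"ax":0,"ay":0,"az":0,"gripper":0.4},{"x":0,"y":0,"z":-0.11,"ax":0,"ay":0,"az":0,"gripper":0.4},{"x":0,"y":0,"z":-0.13,"ax":0,"ay":0,"az":0,"gripper":0.4},{"x":0,"y":0,"z":-0.13,"ax":0,"ay":0,"az":0,"gripper":0.4}]'; python3 - <<'E'
from h import *
d=save("wrist","w7");np.savez("w7.npz",**d)
step([480.9,184,190],0.)
E
```

```text
t: 18.0
eef_pos: [527.4, -380.6, 55.5]
tcp_rot: [1.0, -0.0, 0.001, -0.0]
force: [1.2, -0.1, -0.5]
width: 0.171
gripper_force: 60.2
t: 18.67
eef_pos: [529.5, -383.1, 191.3]
tcp_rot: [1.0, -0.0, 0.005, 0.003]
force: [-1.0, -0.4, 1.0]
width: 0.3
gripper_force: 0.0
eef [ 528.5 -381.7  188.3] shift [-0.0477 -0.5656 -0.0037] yaw x-axis -0.01 z [ 0.0063 -0.003  -1.    ]
rotvec [ 0.003  -0.0063 -0.0001]
```

View pics/w7.png

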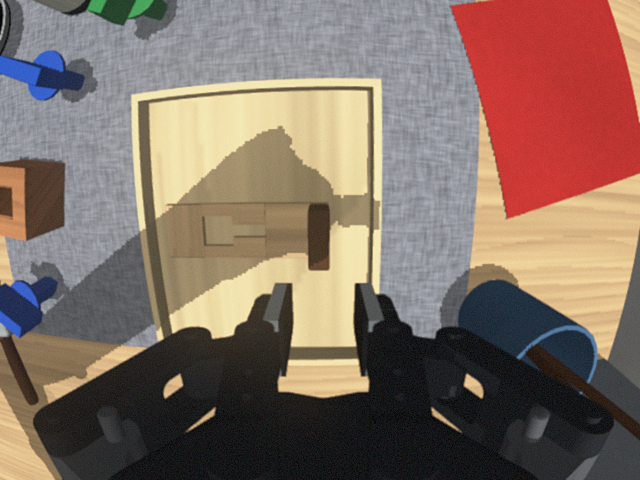

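The first plaque lies flat in the middle of the tray, with its header at (319,237). Next is the plaque nearest the robot.

```bash
python3 -m crank '[{"x":-0.02,"y":-0.38,"z":-0.01,"ax":0,"ay":0,"az":0,"gripper":0},{"x":-0.02,"y":-0.38,"z":-0.01,"ax":0,"ay":0,"az":0,"gripper":0},{"x":-0.02,"y":-0.38,"z":-0.01,"ax":0,"ay":0,"az":0,"gripper":0},{"x":-0.02,"y":-0.38,"z":-0.01,"ax":0,"ay":0,"az":0,"gripper":0},{"x":-0.02,"y":-0.38,"z":-0.01,"ax":0,"ay":0,"az":0,"gripper":0},{"x":-0.02,"y":-0.38,"z":-0.01,"ax":0,"ay":0,"az":0,"gripper":0},{"x":-0.02,"y":-0.38,"z":-0.01,"ax":0,"ay":0,"az":0,"gripper":0},{"x":-0.02,"y":-0.38,"z":-0.01,"ax":0,"ay":0,"az":0,"gripper":0},{"x":-0.02,"y":-0.38,"z":-0.01,"ax":0,"ay":0,"az":0,"gripper":0},{"x":-0.02,"y":-0.38,"z":-0.01,"ax":0,"ay":0,"az":0,"gripper":0}]'; python3 -m crank '[{"x":-0.028,"y":-0.186,"z":0.05,"ax":0,"ay":0,"az":0,"gripper":0},{"x":-0.028,"y":-0.186,"z":0.05,"ax":0,"ay":0,"az":0,"gripper":0},{"x":-0.028,"y":-0.186,"z":0.05,"ax":0,"ay":0,"az":0,"gripper":0},{"x":-0.028,"y":-0.186,"z":0.05,"ax":0,"ay":0,"az":0,"gripper":0},{"x":-0.028,"y":-0.186,"z":0.05,"ax":0,"ay":0,"az":0,"gripper":0},{"x":-0.028,"y":-0.186,"z":0.05,"ax":0,"ay":0,"az":0,"gripper":0},{"x":-0.028,"y":-0.186,"z":0.05,"ax":0,"ay":0,"az":0,"gripper":0},{"x":-0.028,"y":-0.186,"z":0.05,"ax":0,"ay":0,"az":0,"gripper":0}]'; python3 - <<'E'
from h import *
step([480.9,183.8,57],0.)
d=r.snapshot("wrist");np.savez("w8.npz",**d)
hsv=cv2.cvtColor(d["color"],cv2.COLOR_RGB2HSV)
m=((hsv[:,:,2]<110)&(hsv[:,:,0]<14)&(hsv[:,:,1]>90)).astype(np.uint8);m[:,:265]=0;m[:,370:]=0;m[375:]=0
m=cv2.morphologyEx(m,cv2.MORPH_OPEN,np.ones((5,5)))
for c in blob(m,4):
    x,y,w,h=cv2.boundingRect(c);print((x,y,w,h),[onz(d,p,52,True).round(1) for p in((x,y+h/2),(x+w,y+h/2),(x+w/2,y),(x+w/2,y+h))])
E
```

```text
t: 19.55
eef_pos: [506.2, 9.7, 193.2]
tcp_rot: [1.0, 0.006, -0.001, -0.002]
force: [1.3, 0.7, -0.7]
width: 0.501
gripper_force: 0.0
t: 20.22
eef_pos: [479.1, 184.6, 144.4]
tcp_rot: [1.0, -0.0, 0.0, 0.001]
force: [-0.3, -0.1, -0.7]
width: 0.5
gripper_force: 0.0
eef [479.1 184.6 144.4] shift [0.0018 0.0006 0.0874] yaw x-axis -0.04 z [ 1.0e-04 -1.6e-03 -1.0e+00]
rotvec [ 0.0016 -0.0001 -0.0008]
(316, 205, 27, 82) [array([484.2, 189.4]), array([484.2, 173.4]), array([508.7, 181.5]), array([458.1, 181.3])]
(312, 20, 26, 15) [array([612. , 191.3]), array([612. , 176.7]), array([616.7, 184. ]), array([607.3, 184. ])]
```

```bash
python3 -m crank '[{"x":0.002,"y":0.002,"z":0.03,"ax":0,"ay":0,"az":0,"gripper":0},{"x":0.002,"y":0.002,"z":0.06,"ax":0,"ay":0,"az":0,"gripper":0},{"x":0.002,"y":0.002,"z":0.082,"ax":0,"ay":0,"az":0,"gripper":0},{"x":0.002,"y":0.002,"z":0.087,"ax":0,"ay":0,"az":0,"gripper":0},{"x":0.002,"y":0.002,"z":0.087,"ax":0,"ay":0,"az":0,"gripper":0},{"x":0.002,"y":0.002,"z":0.087,"ax":0,"ay":0,"az":0,"gripper":1},{"x":0.002,"y":0.002,"z":0.087,"ax":0,"ay":0,"az":0,"gripper":1},{"x":0.002,"y":0.002,"z":0.087,"ax":0,"ay":0,"az":0,"gripper":1},{"x":0.002,"y":0.002,"z":0.087,"ax":0,"ay":0,"az":0,"gripper":1},{"x":0.002,"y":0.002,"z":0.087,"ax":0,"ay":0,"az":0,"gripper":1}]' 60; python3 -m crank '[{"x":0,"y":0.01,"z":0,"ax":0,"ay":0,"az":0,"gripper":1},{"x":0,"y":0.02,"z":0,"ax":0,"ay":0,"az":0,"gripper":1},{"x":0,"y":0.03,"z":0,"ax":0,"ay":0,"az":0,"gripper":1},{"x":0,"y":0.034,"z":0,"ax":0,"ay":0,"az":0,"gripper":1},{"x":0,"y":0.034,"z":0,"ax":0,"ay":0,"az":0,"gripper":1},{"x":0,"y":0.034,"z":0,"ax":0,"ay":0,"az":0,"gripper":1}]'; python3 -m crank '[{"x":0,"y":0,"z":-0.005,"ax":0,"ay":0,"az":0,"gripper":1},{"x":0,"y":0,"z":-0.01,"ax":0,"ay":0,"az":0,"gripper":1},{"x":0,"y":0,"z":-0.01,"ax":0,"ay":0,"az":0,"gripper":1}]'
```

```text
t: 21.1
eef_pos: [483.1, 183.6, 59.8]
tcp_rot: [1.0, -0.0, 0.002, -0.001]
force: [-0.1, -2.5, 6.5]
width: 0.169
gripper_force: 61.1
t: 21.6
eef_pos: [483.2, 150.7, 59.8]
tcp_rot: [1.0, -0.0, 0.002, -0.001]
force: [-0.1, 0.9, 8.1]
width: 0.169
gripper_force: 61.3
t: 21.85
eef_pos: [481.9, 149.9, 68.9]
tcp_rot: [1.0, 0.0, 0.001, -0.0]
force: [-0.2, -0.1, -1.4]
width: 0.168
gripper_force: 60.0
```

```bash
python3 -m crank '[{"x":0,"y":0,"z":-0.03,"ax":0,"ay":0,"az":0,"gripper":1},{"x":0,"y":0.02,"z":-0.06,"ax":0,"ay":0,"az":0,"gripper":1},{"x":0,"y":0.05,"z":-0.09,"ax":0,"ay":0,"az":0,"gripper":1},{"x":-0.01,"y":0.08,"z":-0.11,"ax":0,"ay":0,"az":0,"gripper":1},{"x":-0.012,"y":0.12,"z":-0.12,"ax":0,"ay":0,"az":0,"gripper":1},{"x":-0.014,"y":0.16,"z":-0.12,"ax":0,"ay":0,"az":0,"gripper":1},{"x":-0.016,"y":0.20,"z":-0.12,"ax":0,"ay":0,"az":0,"gripper":1},{"x":-0.018,"y":0.24,"z":-0.12,"ax":0,"ay":0,"az":0,"gripper":1},{"x":-0.02,"y":0.28,"z":-0.12,"ax":0,"ay":0,"az":0,"gripper":1},{"x":-0.022,"y":0.3,"z":-0.12,"ax":0,"ay":0,"az":0,"gripper":1}]'; python3 -m crank '[{"x":-0.002,"y":0.04,"z":0,"ax":0,"ay":0,"az":0,"gripper":1},{"x":-0.002,"y":0.08,"z":0,"ax":0,"ay":0,"az":0,"gripper":1},{"x":-0.002,"y":0.12,"z":0,"ax":0,"ay":0,"az":0,"gripper":1},{"x":-0.002,"y":0.16,"z":0.02,"ax":0,"ay":0,"az":0,"gripper":1},{"x":-0.002,"y":0.2,"z":0.04,"ax":0,"ay":0,"az":0,"gripper":1},{"x":-0.002,"y":0.23,"z":0.05,"ax":0,"ay":0,"az":0,"gripper":1},{"x":-0.002,"y":0.23,"z":0.05,"ax":0,"ay":0,"az":0,"gripper":1},{"x":-0.002,"y":0.23,"z":0.05,"ax":0,"ay":0,"az":0,"gripper":1}]'; python3 tray.py; python3 - <<'E'
from h import *
step([458.4,-381,57],0.)
d=save("wrist","w9");np.savez("w9.npz",**d)
E
```

```text
t: 22.68
eef_pos: [457.9, -155.4, 188.4]
tcp_rot: [1.0, -0.003, 0.001, 0.001]
force: [-0.1, -0.3, -1.1]
width: 0.169
gripper_force: 60.0
t: 23.35
eef_pos: [454.9, -382.6, 136.9]
tcp_rot: [1.0, -0.003, -0.001, 0.0]
force: [0.1, 0.5, -0.6]
width: 0.172
gripper_force: 60.1
tray [ 529.  -327.8] [204.7 240.1] yaw of x -0.08 rect ((418.3854064941406, 256.789794921875), (110.2511215209961, 93.08351135253906), 87.95458984375)
eef [ 456.4 -380.6  137.3] shift [0.002  0.0005 0.0803] yaw x-axis -0.13 z [-4.e-04  9.e-04 -1.e+00]
rotvec [-0.0009  0.0004 -0.0023]
```

```bash
python3 -m crank '[{"x":0.002,"y":0,"z":0.03,"ax":0,"ay":0,"az":0,"gripper":1},{"x":0.002,"y":0,"z":0.06,"ax":0,"ay":0,"az":0,"gripper":1},{"x":0.002,"y":0,"z":0.075,"ax":0,"ay":0,"az":0,"gripper":1},{"x":0.002,"y":0,"z":0.08,"ax":0,"ay":0,"az":0,"gripper":1},{"x":0.002,"y":0,"z":0.08,"ax":0,"ay":0,"az":0,"gripper":1},{"x":0.002,"y":0,"z":0.08,"ax":0,"ay":0,"az":0,"gripper":1}]'; python3 -m crank '[{"x":0,"y":0,"z":0,"ax":0,"ay":0,"az":0,"gripper":0.4},{"x":0,"y":0,"z":0,"ax":0,"ay":0,"az":0,"gripper":0.4},{"x":0,"y":0,"z":0,"ax":0,"ay":0,"az":0,"gripper":0.4},{"x":0,"y":0,"z":-0.03,"ax":0,"ay":0,"az":0,"gripper":0.4},{"x":0,"y":0,"z":-0.07,"ax":0,"ay":0,"az":0,"gripper":0.4},{"x":0,"y":0,"z":-0.11,"ax":0,"ay":0,"az":0,"gripper":0.4},{"x":0,"y":0,"z":-0.14,"ax":0,"ay":0,"az":0,"gripper":0.4},{"x":0,"y":0,"z":-0.14,"ax":0,"ay":0,"az":0,"gripper":0.4}]'; python3 - <<'E'
from h import *
step([640.9,184,190],0.)
E
```

```text
t: 23.95
eef_pos: [460.4, -380.3, 59.0]
tcp_rot: [1.0, 0.0, 0.001, 0.001]
force: [0.4, -0.2, -0.3]
width: 0.171
gripper_force: 60.0
t: 24.62
eef_pos: [461.6, -384.0, 205.2]
tcp_rot: [1.0, -0.0, 0.006, 0.004]
force: [-0.3, -2.0, -0.0]
width: 0.3
gripper_force: 0.0
eef [ 461.6 -384.   205.2] shift [ 0.1786 -0.5683  0.013 ] yaw x-axis -0.05 z [ 0.0114 -0.0074 -0.9999]
rotvec [ 0.0074 -0.0114 -0.0009]
```

```bash
python3 -m crank '[{"x":0.12,"y":-0.385,"z":-0.01,"ax":0,"ay":0,"az":0,"gripper":0},{"x":0.12,"y":-0.385,"z":-0.01,"ax":0,"ay":0,"az":0,"gripper":0},{"x":0.12,"y":-0.385,"z":-0.01,"ax":0,"ay":0,"az":0,"gripper":0},{"x":0.12,"y":-0.385,"z":-0.01,"ax":0,"ay":0,"az":0,"gripper":0},{"x":0.12,"y":-0.385,"z":-0.01,"ax":0,"ay":0,"az":0,"gripper":0},{"x":0.12,"y":-0.385,"z":-0.01,"ax":0,"ay":0,"az":0,"gripper":0},{"x":0.12,"y":-0.385,"z":-0.01,"ax":0,"ay":0,"az":0,"gripper":0},{"x":0.12,"y":-0.385,"z":-0.01,"ax":0,"ay":0,"az":0,"gripper":0},{"x":0.12,"y":-0.385,"z":-0.01,"ax":0,"ay":0,"az":0,"gripper":0},{"x":0.12,"y":-0.385,"z":-0.01,"ax":0,"ay":0,"az":0,"gripper":0}]'; python3 -m crank '[{"x":0.03,"y":-0.09,"z":0,"ax":0,"ay":0,"az":0,"gripper":0},{"x":0.045,"y":-0.13,"z":0,"ax":0,"ay":0,"az":0,"gripper":0},{"x":0.06,"y":-0.18,"z":0.02,"ax":0,"ay":0,"az":0,"gripper":0},{"x":0.06,"y":-0.18,"z":0.05,"ax":0,"ay":0,"az":0,"gripper":0},{"x":0.06,"y":-0.18,"z":0.06,"ax":0,"ay":0,"az":0,"gripper":0},{"x":0.06,"y":-0.18,"z":0.06,"ax":0,"ay":0,"az":0,"gripper":0},{"x":0.06,"y":-0.18,"z":0.06,"ax":0,"ay":0,"az":0,"gripper":0},{"x":0.06,"y":-0.18,"z":0.06,"ax":0,"ay":0,"az":0,"gripper":0}]'; python3 - <<'E'
from h import *
step([640.9,183.8,58],0.)
d=r.snapshot("wrist");np.savez("w10.npz",**d)
hsv=cv2.cvtColor(d["color"],cv2.COLOR_RGB2HSV)
m=((hsv[:,:,2]<110)&(hsv[:,:,0]<14)&(hsv[:,:,1]>90)).astype(np.uint8);m[:,:265]=0;m[:,370:]=0;m[375:]=0
m=cv2.morphologyEx(m,cv2.MORPH_OPEN,np.ones((5,5)))
for c in blob(m,4):
    x,y,w,h=cv2.boundingRect(c);print((x,y,w,h),[onz(d,p,52,True).round(1) for p in((x,y+h/2),(x+w,y+h/2),(x+w/2,y),(x+w/2,y+h))])
E
```

```text
t: 25.45
eef_pos: [580.3, 10.0, 207.9]
tcp_rot: [1.0, 0.002, 0.001, -0.001]
force: [0.4, -0.5, -0.5]
width: 0.498
gripper_force: 0.0
t: 26.12
eef_pos: [639.5, 183.5, 148.2]
tcp_rot: [1.0, -0.0, 0.001, 0.001]
force: [0.0, -0.5, 1.0]
width: 0.504
gripper_force: 0.0
eef [639.5 183.5 148.2] shift [ 0.0013 -0.0005  0.0902] yaw x-axis -0.06 z [ 0.0011 -0.0015 -1.    ]
rotvec [ 0.0015 -0.0011 -0.001 ]
(310, 208, 27, 80) [array([642.4, 192. ]), array([642.3, 175.7]), array([666.7, 183.8]), array([616.4, 183.8])]
(265, 31, 19, 11) [array([769. , 217.5]), array([768.5, 206.4]), array([772.2, 212. ]), array([765.3, 211.9])]
(312, 208, 7, 9) [array([664.1, 190.6]), array([664. , 186.5]), array([666.7, 188.5]), array([661.3, 188.5])]
```

```bash
python3 -m crank '[{"x":0.002,"y":0,"z":0.03,"ax":0,"ay":0,"az":0,"gripper":0},{"x":0.002,"y":0,"z":0.06,"ax":0,"ay":0,"az":0,"gripper":0},{"x":0.002,"y":0,"z":0.082,"ax":0,"ay":0,"az":0,"gripper":0},{"x":0.002,"y":0,"z":0.089,"ax":0,"ay":0,"az":0,"gripper":0},{"x":0.002,"y":0,"z":0.089,"ax":0,"ay":0,"az":0,"gripper":0},{"x":0.002,"y":0,"z":0.089,"ax":0,"ay":0,"az":0,"gripper":1},{"x":0.002,"y":0,"z":0.089,"ax":0,"ay":0,"az":0,"gripper":1},{"x":0.002,"y":0,"z":0.089,"ax":0,"ay":0,"az":0,"gripper":1},{"x":0.002,"y":0,"z":0.089,"ax":0,"ay":0,"az":0,"gripper":1},{"x":0.002,"y":0,"z":0.089,"ax":0,"ay":0,"az":0,"gripper":1}]' 60; python3 -m crank '[{"x":0,"y":0.01,"z":0,"ax":0,"ay":0,"az":0,"gripper":1},{"x":0,"y":0.02,"z":0,"ax":0,"ay":0,"az":0,"gripper":1},{"x":0,"y":0.03,"z":0,"ax":0,"ay":0,"az":0,"gripper":1},{"x":0,"y":0.035,"z":0,"ax":0,"ay":0,"az":0,"gripper":1},{"x":0,"y":0.035,"z":0,"ax":0,"ay":0,"az":0,"gripper":1},{"x":0,"y":0.035,"z":0,"ax":0,"ay":0,"az":0,"gripper":1}]'; python3 -m crank '[{"x":0,"y":0,"z":-0.005,"ax":0,"ay":0,"az":0,"gripper":1},{"x":0,"y":0,"z":-0.01,"ax":0,"ay":0,"az":0,"gripper":1},{"x":0,"y":0,"z":-0.01,"ax":0,"ay":0,"az":0,"gripper":1}]'
```

```text
t: 27.0
eef_pos: [643.3, 184.3, 61.9]
tcp_rot: [1.0, -0.0, 0.003, -0.0]
force: [0.2, -0.3, 6.9]
width: 0.167
gripper_force: 62.8
t: 27.5
eef_pos: [643.6, 150.9, 61.9]
tcp_rot: [1.0, -0.0, 0.003, -0.002]
force: [0.0, 1.5, 6.7]
width: 0.166
gripper_force: 62.8
t: 27.75
eef_pos: [642.2, 149.7, 70.5]
tcp_rot: [1.0, -0.0, 0.001, -0.0]
force: [0.5, 0.4, 0.2]
width: 0.167
gripper_force: 61.7
```

```bash
python3 -m crank '[{"x":0,"y":0,"z":-0.03,"ax":0,"ay":0,"az":0,"gripper":1},{"x":0,"y":0,"z":-0.07,"ax":0,"ay":0,"az":0,"gripper":1},{"x":0,"y":0,"z":-0.11,"ax":0,"ay":0,"az":0,"gripper":1},{"x":0,"y":0,"z":-0.145,"ax":0,"ay":0,"az":0,"gripper":1},{"x":0,"y":0.02,"z":-0.15,"ax":0,"ay":0,"az":0,"gripper":1},{"x":-0.01,"y":0.06,"z":-0.15,"ax":0,"ay":0,"az":0,"gripper":1},{"x":-0.016,"y":0.10,"z":-0.15,"ax":0,"ay":0,"az":0,"gripper":1},{"x":-0.02,"y":0.14,"z":-0.15,"ax":0,"ay":0,"az":0,"gripper":1},{"x":-0.03,"y":0.18,"z":-0.15,"ax":0,"ay":0,"az":0,"gripper":1},{"x":-0.04,"y":0.22,"z":-0.15,"ax":0,"ay":0,"az":0,"gripper":1}]'; python3 -m crank '[{"x":0,"y":0.04,"z":0,"ax":0,"ay":0,"az":0,"gripper":1},{"x":0,"y":0.08,"z":0,"ax":0,"ay":0,"az":0,"gripper":1},{"x":0,"y":0.12,"z":0,"ax":0,"ay":0,"az":0,"gripper":1},{"x":0,"y":0.16,"z":0,"ax":0,"ay":0,"az":0,"gripper":1},{"x":0,"y":0.2,"z":0,"ax":0,"ay":0,"az":0,"gripper":1},{"x":0,"y":0.24,"z":0.02,"ax":0,"ay":0,"az":0,"gripper":1},{"x":0,"y":0.28,"z":0.05,"ax":0,"ay":0,"az":0,"gripper":1},{"x":0,"y":0.31,"z":0.07,"ax":0,"ay":0,"az":0,"gripper":1},{"x":0,"y":0.31,"z":0.07,"ax":0,"ay":0,"az":0,"gripper":1},{"x":0,"y":0.31,"z":0.07,"ax":0,"ay":0,"az":0,"gripper":1}]'; python3 tray.py; python3 - <<'E'
from h import *
step([598.4,-381,60],0.)
d=save("wrist","w11");np.savez("w11.npz",**d)
E
```

```text
t: 28.58
eef_pos: [600.5, -72.0, 219.0]
tcp_rot: [1.0, 0.0, 0.0, 0.0]
force: [0.3, 0.0, -1.4]
width: 0.17
gripper_force: 61.7
t: 29.42
eef_pos: [598.1, -383.2, 146.6]
tcp_rot: [1.0, -0.003, -0.002, -0.0]
force: [0.3, 0.4, -0.4]
width: 0.166
gripper_force: 61.7
tray [ 458.8 -369.5] [122.4  99.5] yaw of x -88.98 rect ((438.5791320800781, 288.58770751953125), (46.266845703125, 56.34046173095703), 88.53119659423828)
eef [ 600.2 -381.   148. ] shift [-0.0017  0.0001  0.088 ] yaw x-axis -0.15 z [-1.e-03  9.e-04 -1.e+00]
rotvec [-0.0009  0.001  -0.0027]
```

View pics/w11.png

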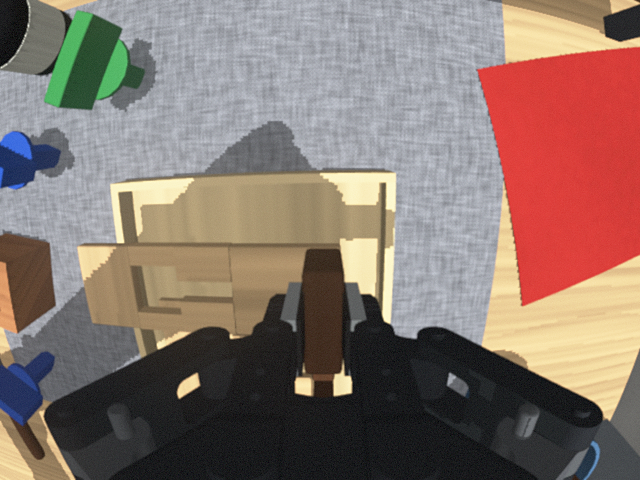

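The tray's far corners are at (112,184) and (396,172). The slot under the held plaque is clear. I'll check those corners and lower.

```bash
python3 - <<'E'
from h import *
d=np.load("w11.npz");print([onz(d,p,28,True).round(1) for p in((112,184),(396,172))])
E
python3 -m crank '[{"x":-0.001,"y":0,"z":0.03,"ax":0,"ay":0,"az":0,"gripper":1},{"x":-0.001,"y":0,"z":0.06,"ax":0,"ay":0,"az":0,"gripper":1},{"x":-0.001,"y":0,"z":0.08,"ax":0,"ay":0,"az":0,"gripper":1},{"x":-0.001,"y":0,"z":0.087,"ax":0,"ay":0,"az":0,"gripper":1},{"x":-0.001,"y":0,"z":0.087,"ax":0,"ay":0,"az":0,"gripper":1},{"x":-0.001,"y":0,"z":0.087,"ax":0,"ay":0,"az":0,"gripper":1}]'
```

```text
[array([ 643.6, -228.1]), array([ 647. , -427.5])]
t: 30.02
eef_pos: [601.9, -379.5, 63.7]
tcp_rot: [1.0, 0.001, 0.002, 0.0]
force: [0.2, 0.1, -0.6]
width: 0.167
gripper_force: 61.7
```

```bash
python3 -m crank '[{"x":-0.003,"y":0,"z":0.003,"ax":0,"ay":0,"az":0,"gripper":1},{"x":-0.003,"y":0,"z":0.004,"ax":0,"ay":0,"az":0,"gripper":1},{"x":-0.003,"y":0,"z":0.004,"ax":0,"ay":0,"az":0,"gripper":1},{"x":-0.003,"y":0,"z":0.004,"ax":0,"ay":0,"az":0,"gripper":1}]'; python3 -m crank '[{"x":0,"y":0,"z":0,"ax":0,"ay":0,"az":0,"gripper":0.4},{"x":0,"y":0,"z":0,"ax":0,"ay":0,"az":0,"gripper":0.4},{"x":0,"y":0,"z":0,"ax":0,"ay":0,"az":0,"gripper":0.4},{"x":0,"y":0,"z":-0.03,"ax":0,"ay":0,"az":0,"gripper":0.4},{"x":0,"y":0,"z":-0.07,"ax":0,"ay":0,"az":0,"gripper":0.4},{"x":0,"y":0,"z":-0.11,"ax":0,"ay":0,"az":0,"gripper":0.4},{"x":0,"y":0,"z":-0.14,"ax":0,"ay":0,"az":0,"gripper":0.4},{"x":0,"y":0,"z":-0.14,"ax":0,"ay":0,"az":0,"gripper":0.4}]'; python3 -m crank '[{"x":-0.03,"y":-0.24,"z":-0.08,"ax":0,"ay":0,"az":0,"gripper":0.35},{"x":-0.03,"y":-0.24,"z":-0.08,"ax":0,"ay":0,"az":0,"gripper":0.35},{"x":-0.03,"y":-0.24,"z":-0.08,"ax":0,"ay":0,"az":0,"gripper":0.35},{"x":-0.03,"y":-0.24,"z":-0.08,"ax":0,"ay":0,"az":0,"gripper":0.35},{"x":-0.03,"y":-0.24,"z":-0.08,"ax":0,"ay":0,"az":0,"gripper":0.35},{"x":-0.03,"y":-0.24,"z":-0.08,"ax":0,"ay":0,"az":0,"gripper":0.35},{"x":-0.03,"y":-0.24,"z":-0.08,"ax":0,"ay":0,"az":0,"gripper":0.35},{"x":-0.03,"y":-0.24,"z":-0.08,"ax":0,"ay":0,"az":0,"gripper":0.35}]'; python3 - <<'E'
from h import *
d=save("top","t12",(260,130,640,330),2);step([510.5,160,366],0.)
E
```

```text
t: 30.35
eef_pos: [597.7, -380.6, 58.9]
tcp_rot: [1.0, -0.0, 0.001, 0.0]
force: [-0.5, 0.1, -0.7]
width: 0.167
gripper_force: 61.7
t: 31.02
eef_pos: [599.7, -383.8, 206.5]
tcp_rot: [1.0, -0.0, 0.006, 0.004]
force: [-0.2, -1.3, 0.8]
width: 0.298
gripper_force: 0.0
t: 31.68
eef_pos: [568.4, -136.1, 278.6]
tcp_rot: [1.0, 0.004, 0.001, -0.001]
force: [0.3, 0.0, -0.5]
width: 0.326
gripper_force: 0.0
eef [ 567.6 -139.1  278.2] shift [-0.0561 -0.2993 -0.0878] yaw x-axis 0.17 z [ 1.8e-03  1.0e-04 -1.0e+00]
rotvec [-0.0001 -0.0018  0.0029]
```

View pics/t12.png

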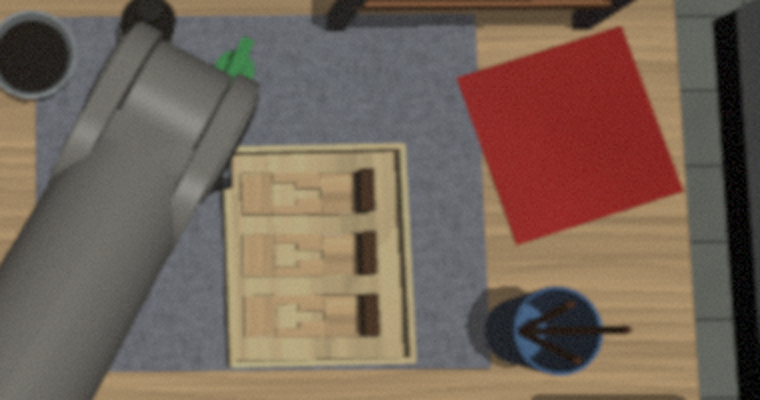

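All three plaques lie flat in the tray, with headers at (364,190), (366,252) and (368,314) in the crop. Now the door: back over the handle where I left it.

```bash
python3 -m crank '[{"x":-0.056,"y":-0.299,"z":-0.088,"ax":0,"ay":0,"az":0,"gripper":0.35},{"x":-0.056,"y":-0.299,"z":-0.088,"ax":0,"ay":0,"az":0,"gripper":0.35},{"x":-0.056,"y":-0.299,"z":-0.088,"ax":0,"ay":0,"az":0,"gripper":0.35},{"x":-0.056,"y":-0.299,"z":-0.088,"ax":0,"ay":0,"az":0,"gripper":0.35},{"x":-0.056,"y":-0.299,"z":-0.088,"ax":0,"ay":0,"az":0,"gripper":0.35},{"x":-0.056,"y":-0.299,"z":-0.088,"ax":0,"ay":0,"az":0,"gripper":0.35},{"x":-0.056,"y":-0.299,"z":-0.088,"ax":0,"ay":0,"az":0,"gripper":0.35},{"x":-0.056,"y":-0.299,"z":-0.088,"ax":0,"ay":0,"az":0,"gripper":0.35},{"x":-0.056,"y":-0.299,"z":-0.088,"ax":0,"ay":0,"az":0,"gripper":0.35},{"x":-0.056,"y":-0.299,"z":-0.088,"ax":0,"ay":0,"az":0,"gripper":0.35}]'; python3 -m crank '[{"x":0,"y":-0.211,"z":0,"ax":0,"ay":0,"az":0,"gripper":0.35},{"x":0,"y":-0.211,"z":0,"ax":0,"ay":0,"az":0,"gripper":0.35},{"x":0,"y":-0.211,"z":0,"ax":0,"ay":0,"az":0,"gripper":0.35},{"x":0,"y":-0.211,"z":0,"ax":0,"ay":0,"az":0,"gripper":0.35},{"x":0,"y":-0.211,"z":0,"ax":0,"ay":0,"az":0,"gripper":0.35},{"x":0,"y":-0.211,"z":0,"ax":0,"ay":0,"az":0,"gripper":0.35},{"x":0,"y":-0.211,"z":0,"ax":0,"ay":0,"az":0,"gripper":0.35},{"x":0,"y":-0.211,"z":0,"ax":0,"ay":0,"az":0,"gripper":0.35},{"x":0,"y":-0.211,"z":0,"ax":0,"ay":0,"az":0,"gripper":0.35}]'; python3 - <<'E'
from h import *
step([511,371.5,296],0.)
d=r.snapshot("wrist");np.savez("w13.npz",**d)
# dark/grey bar: print column edges at the row where the handle should show
for z in(290,):
    print([proj(d,[511+dx,371.5,z],True).round(0) for dx in(-45,0,45)])
u,v=proj(d,[535,371.5,290],True).round().astype(int)
g=cv2.cvtColor(d["color"],cv2.COLOR_RGB2GRAY).astype(float)
for rr in (v-15,v,v+15):
    q=g[rr-2:rr+3,u-70:u+70].mean(0);e=np.gradient(q);print(rr,[(u-70+i,round(e[i])) for i in range(140) if abs(e[i])>6])
E
```

```text
t: 32.57
eef_pos: [511.8, 158.2, 365.8]
tcp_rot: [1.0, -0.0, 0.001, 0.001]
force: [-0.1, -1.1, -0.4]
width: 0.322
gripper_force: 0.0
t: 33.32
eef_pos: [513.1, 365.5, 366.1]
tcp_rot: [1.0, -0.003, 0.001, 0.001]
force: [-1.5, -0.4, -0.0]
width: 0.325
gripper_force: 0.0
eef [513.1 365.5 366.1] shift [-0.0023 -0.0061  0.0701] yaw x-axis -0.38 z [ 0.0016 -0.0014 -1.    ]
rotvec [ 0.0013 -0.0016 -0.0066]
[array([315., 338.]), array([314., 267.]), array([312., 186.])]
209 [(np.int64(260), -8), (np.int64(261), -13), (np.int64(262), -25), (np.int64(263), -22), (np.int64(264), -7), (np.int64(301), -14), (np.int64(302), -15), (np.int64(323), 10), (np.int64(324), 17), (np.int64(325), 9), (np.int64(328), 10), (np.int64(329), 33), (np.int64(330), 8), (np.int64(331), -31), (np.int64(332), -19), (np.int64(338), -12), (np.int64(339), -12), (np.int64(343), 15), (np.int64(344), 20), (np.int64(345), 25), (np.int64(346), 36), (np.int64(347), 19), (np.int64(354), -22), (np.int64(355), -48), (np.int64(356), -32)]
224 [(np.int64(268), -15), (np.int64(269), -27), (np.int64(270), -21), (np.int64(271), -8), (np.int64(301), -10), (np.int64(302), -17), (np.int64(303), -8), (np.int64(323), 8), (np.int64(324), 18), (np.int64(325), 10), (np.int64(338), -16), (np.int64(339), -13), (np.int64(343), 17), (np.int64(344), 16), (np.int64(345), 22), (np.int64(346), 36), (np.int64(347), 20), (np.int64(354), -22), (np.int64(355), -42), (np.int64(356), -33)]
239 [(np.int64(275), -7), (np.int64(276), -17), (np.int64(277), -22), (np.int64(278), -21), (np.int64(279), -10), (np.int64(301), -9), (np.int64(302), -16), (np.int64(303), -9), (np.int64(323), 8), (np.int64(324), 19), (np.int64(325), 10), (np.int64(338), -11), (np.int64(339), -12), (np.int64(343), 15), (np.int64(344), 18), (np.int64(345), 21), (np.int64(346), 36), (np.int64(347), 21), (np.int64(353), -16), (np.int64(354), -36), (np.int64(355), -35), (np.int64(356), -16), (np.int64(382), -7)]
```

```bash
python3 -m crank '[{"x":-0.002,"y":-0.005,"z":0,"ax":0,"ay":0,"az":-0.006,"gripper":0.35},{"x":-0.002,"y":-0.005,"z":0.02,"ax":0,"ay":0,"az":-0.006,"gripper":0.35},{"x":-0.002,"y":-0.005,"z":0.04,"ax":0,"ay":0,"az":-0.006,"gripper":0.35},{"x":-0.002,"y":-0.005,"z":0.06,"ax":0,"ay":0,"az":-0.006,"gripper":0.35},{"x":-0.002,"y":-0.005,"z":0.07,"ax":0,"ay":0,"az":-0.006,"gripper":0.35},{"x":-0.002,"y":-0.005,"z":0.07,"ax":0,"ay":0,"az":-0.006,"gripper":1},{"x":-0.002,"y":-0.005,"z":0.07,"ax":0,"ay":0,"az":-0.006,"gripper":1},{"x":-0.002,"y":-0.005,"z":0.07,"ax":0,"ay":0,"az":-0.006,"gripper":1},{"x":-0.002,"y":-0.005,"z":0.07,"ax":0,"ay":0,"az":-0.006,"gripper":1}]' 40; python3 - <<'E'
from h import *
step([510.5,116,112],0.)
h=np.array([338.2,60]);s=r.sense()["eef_pos"];b=s[1:]-[0,6]-h;print("bar rel hinge",b,np.hypot(*b))
th=np.arctan2(b[1],b[0]);th0=np.arctan2(46,-222);print("door angle",th0-th)
E
```

```text
t: 34.12
eef_pos: [508.5, 373.6, 295.1]
tcp_rot: [1.0, 0.003, -0.001, 0.001]
force: [-1.6, -3.0, -10.4]
width: 0.121
gripper_force: 38.9
eef [508.5 373.6 295.1] shift [0.001  0.2572 0.1837] yaw x-axis 0.29 z [-0.0015 -0.0022 -1.    ]
rotvec [0.0022 0.0015 0.005 ]
bar rel hinge [ 35.40258599 229.09934794] 231.8185806196782
door angle 1.5197971756704367
```

```bash
python3 -m crank '[{"x":0,"y":0.017,"z":-0.002,"ax":0,"ay":0,"az":0,"gripper":1},{"x":0,"y":0.034,"z":-0.003,"ax":0,"ay":0,"az":0,"gripper":1},{"x":0,"y":0.051,"z":-0.002,"ax":0,"ay":0,"az":0,"gripper":1},{"x":0,"y":0.068,"z":0,"ax":0,"ay":0,"az":0,"gripper":1},{"x":0,"y":0.085,"z":0.003,"ax":0,"ay":0,"az":0,"gripper":1},{"x":0,"y":0.101,"z":0.007,"ax":0,"ay":0,"az":0,"gripper":1},{"x":0,"y":0.117,"z":0.013,"ax":0,"ay":0,"az":0,"gripper":1},{"x":0,"y":0.133,"z":0.02,"ax":0,"ay":0,"az":0,"gripper":1},{"x":0,"y":0.148,"z":0.028,"ax":0,"ay":0,"az":0,"gripper":1},{"x":0,"y":0.162,"z":0.036,"ax":0,"ay":0,"az":0,"gripper":1}]'; python3 - <<'E'
from h import *
step([510.5,116,112],0.)
h=np.array([338.2,60]);s=r.sense()["eef_pos"];b=s[1:]-[0,11]-h;print("bar rel hinge",b,np.hypot(*b))
th=np.arctan2(b[1],b[0]);th0=np.arctan2(46,-222);print("door angle",th0-th)
E
```

```text
t: 34.95
eef_pos: [508.8, 211.4, 261.5]
tcp_rot: [1.0, 0.002, -0.001, -0.003]
force: [-7.1, 2.7, 1.4]
width: 0.122
gripper_force: 39.5
eef [508.8 211.4 261.5] shift [0.0017 0.0962 0.149 ] yaw x-axis 0.27 z [-0.0024  0.0053 -1.    ]
rotvec [-0.0053  0.0024  0.0046]
bar rel hinge [-126.78357719  190.47274163] 228.80983534105764
door angle 0.779198782447343
```

```bash
python3 -m crank '[{"x":0,"y":0.014,"z":0.011,"ax":0,"ay":0,"az":0,"gripper":1},{"x":0,"y":0.027,"z":0.022,"ax":0,"ay":0,"az":0,"gripper":1},{"x":0,"y":0.039,"z":0.034,"ax":0,"ay":0,"az":0,"gripper":1},{"x":0,"y":0.05,"z":0.046,"ax":0,"ay":0,"az":0,"gripper":1},{"x":0,"y":0.06,"z":0.06,"ax":0,"ay":0,"az":0,"gripper":1},{"x":0,"y":0.069,"z":0.074,"ax":0,"ay":0,"az":0,"gripper":1},{"x":0,"y":0.077,"z":0.09,"ax":0,"ay":0,"az":0,"gripper":1},{"x":0,"y":0.084,"z":0.105,"ax":0,"ay":0,"az":0,"gripper":1},{"x":0,"y":0.09,"z":0.123,"ax":0,"ay":0,"az":0,"gripper":1},{"x":0,"y":0.095,"z":0.138,"ax":0,"ay":0,"az":0,"gripper":1}]'; python3 -m crank '[{"x":0,"y":0,"z":0.003,"ax":0,"ay":0,"az":0,"gripper":1},{"x":0,"y":0,"z":0.005,"ax":0,"ay":0,"az":0,"gripper":1},{"x":0,"y":0,"z":0.005,"ax":0,"ay":0,"az":0,"gripper":1}]'
```

```text
t: 35.78
eef_pos: [509.6, 116.3, 123.0]
tcp_rot: [1.0, 0.002, -0.001, -0.002]
force: [-7.0, 5.7, 0.8]
width: 0.122
gripper_force: 39.3
t: 36.03
eef_pos: [509.7, 115.7, 119.8]
tcp_rot: [1.0, 0.002, -0.002, -0.001]
force: [-10.7, 0.5, 10.6]
width: 0.12
gripper_force: 40.6
```

```bash
python3 -m crank '[{"x":0,"y":0,"z":0.002,"ax":0,"ay":0,"az":0,"gripper":1},{"x":0,"y":0,"z":0.004,"ax":0,"ay":0,"az":0,"gripper":1},{"x":0,"y":0,"z":0.004,"ax":0,"ay":0,"az":0,"gripper":1},{"x":0,"y":0,"z":0.004,"ax":0,"ay":0,"az":0,"gripper":1}]'; python3 -m crank '[{"x":0,"y":0,"z":0.003,"ax":0,"ay":0,"az":0,"gripper":1},{"x":0,"y":0,"z":0.003,"ax":0,"ay":0,"az":0,"gripper":1},{"x":0,"y":0,"z":0.003,"ax":0,"ay":0,"az":0,"gripper":1}]'
```

```text
t: 36.37
eef_pos: [510.0, 115.6, 118.9]
tcp_rot: [1.0, 0.002, -0.002, -0.003]
force: [-19.6, 0.0, 38.6]
width: 0.119
gripper_force: 43.6
t: 36.62
eef_pos: [511.9, 115.6, 116.6]
tcp_rot: [1.0, 0.002, 0.0, -0.003]
force: [-17.3, -0.6, 39.1]
width: 0.121
gripper_force: 45.8
```

```bash
python3 -m crank '[{"x":0,"y":0,"z":-0.006,"ax":0,"ay":0,"az":0,"gripper":0.2},{"x":0,"y":0,"z":-0.006,"ax":0,"ay":0,"az":0,"gripper":0.2},{"x":0,"y":0,"z":-0.006,"ax":0,"ay":0,"az":0,"gripper":0.2},{"x":0,"y":0,"z":-0.03,"ax":0,"ay":0,"az":0,"gripper":0.2},{"x":0,"y":0,"z":-0.06,"ax":0,"ay":0,"az":0,"gripper":0.2},{"x":0,"y":0,"z":-0.085,"ax":0,"ay":0,"az":0,"gripper":0.2},{"x":0,"y":0,"z":-0.085,"ax":0,"ay":0,"az":0,"gripper":0.2}]' 80; python3 - <<'E'
from h import *
step([621.3,62.5,200],np.radians(-2.5))
d=r.snapshot("wrist");np.savez("w14.npz",**d)
g=cv2.cvtColor(d["color"],cv2.COLOR_RGB2GRAY).astype(float)
# bar height from apparent width: compare shut (w4)
for n in("w4","w14"):
    D=np.load(n+".npz");g=cv2.cvtColor(D["color"],cv2.COLOR_RGB2GRAY).astype(float)
    C=-D["view"][:3,:3].T@D["view"][:3,3]
    u,v=proj(D,[530,116.2,106],True).round().astype(int)
    q=g[v-2:v+3,u-30:u+30].mean(0);e=np.gradient(q);print(n,C.round(1),(u,v),[(u-30+i,round(e[i])) for i in range(60) if abs(e[i])>6])
E
```

```text
t: 37.2
eef_pos: [514.8, 116.9, 199.9]
tcp_rot: [1.0, 0.003, 0.005, -0.001]
force: [0.8, 0.9, -0.0]
width: 0.399
gripper_force: 0.0
eef [514.8 116.9 199.9] shift [0.1062 0.055  0.0009] yaw x-axis 0.29 z [ 0.0107  0.0027 -0.9999]
rotvec [-0.0029 -0.0106  0.0487]
w4 [574.  114.3 321.5] (np.int64(320), np.int64(218)) [(np.int64(308), -16), (np.int64(309), -19), (np.int64(329), 24), (np.int64(330), 21), (np.int64(344), 9), (np.int64(345), 17), (np.int64(346), 10), (np.int64(348), -8)]
w14 [578.4 117.7 319.2] (np.int64(326), np.int64(230)) [(np.int64(314), -7), (np.int64(315), -18), (np.int64(316), -15), (np.int64(335), 12), (np.int64(336), 25), (np.int64(337), 15), (np.int64(350), 13), (np.int64(351), 22), (np.int64(352), 14)]
```

```bash
python3 -m crank '[{"x":0.106,"y":0.055,"z":0,"ax":0,"ay":-0.006,"az":0.049,"gripper":0.2},{"x":0.106,"y":0.055,"z":0,"ax":0,"ay":-0.006,"az":0.049,"gripper":0.2},{"x":0.106,"y":0.055,"z":0,"ax":0,"ay":-0.006,"az":0.049,"gripper":0.2},{"x":0.106,"y":0.055,"z":0,"ax":0,"ay":-0.006,"az":0.049,"gripper":0.2},{"x":0.106,"y":0.055,"z":0,"ax":0,"ay":-0.006,"az":0.049,"gripper":0.2},{"x":0.106,"y":0.055,"z":0,"ax":0,"ay":-0.006,"az":0.049,"gripper":0.2},{"x":0.106,"y":0.055,"z":0,"ax":0,"ay":-0.006,"az":0.049,"gripper":0.2}]'; python3 - <<'E'
from h import *
step([621.3,62.5,126],np.radians(-2.5))
t=r.snapshot("top")["color"];t0=np.load("t0.npz")["color"]
a=cv2.cvtColor(t,cv2.COLOR_RGB2GRAY);b=cv2.cvtColor(t0,cv2.COLOR_RGB2GRAY)
for n,(x0,y0,x1,y1) in {"handle":(200,236,218,292),"freecorner":(205,290,230,312),"hingecorner":(100,290,125,312),"far free":(205,174,228,195)}.items():
    m=cv2.matchTemplate(a[y0-12:y1+12,x0-12:x1+12],b[y0:y1,x0:x1],cv2.TM_CCOEFF_NORMED);_,mx,_,l=cv2.minMaxLoc(m);print(n,round(mx,3),l[0]-12,l[1]-12)
d=r.snapshot("wrist");im=d["color"]
p=proj(d,[621.3,62.5,133],True).round().astype(int);print(p)
m=np.zeros((480,640),bool);m[p[1]-75:p[1]+60,p[0]-35:p[0]+35]=im.max(2)[p[1]-75:p[1]+60,p[0]-35:p[0]+35]<40
c=blob(m)[0];rc=cv2.minAreaRect(c);print(rc,cv2.boundingRect(c),[onz(d,q,124,True).round(1) for q in cv2.boxPoints(rc)])
E
```

```text
t: 37.83
eef_pos: [616.1, 64.1, 194.3]
tcp_rot: [1.0, -0.021, -0.003, -0.0]
force: [0.6, -1.1, -0.1]
width: 0.398
gripper_force: 0.0
eef [616.1  64.1 194.3] shift [0.0058 0.0014 0.0683] yaw x-axis -2.42 z [-6.9e-03  7.0e-04 -1.0e+00]
rotvec [-0.0004  0.0069  0.0013]
handle 0.572 1 0
freecorner 0.771 1 0
hingecorner 0.199 -12 -10
far free 0.639 -12 -8
[328 261]
((326.5, 255.0), (108.0, 25.0), 90.0) (314, 201, 26, 109) [array([651.2,  68.5]), array([650.6,  55.6]), array([589.7,  57.4]), array([590.3,  71.4])]
```

```bash
python3 -m crank '[{"x":0.005,"y":0,"z":0.03,"ax":0,"ay":0.007,"az":0,"gripper":0.2},{"x":0.005,"y":0,"z":0.055,"ax":0,"ay":0.007,"az":0,"gripper":0.2},{"x":0.005,"y":0,"z":0.063,"ax":0,"ay":0.007,"az":0,"gripper":0.2},{"x":0.005,"y":0,"z":0.063,"ax":0,"ay":0.007,"az":0,"gripper":0.2},{"x":0.005,"y":0,"z":0.063,"ax":0,"ay":0.007,"az":0,"gripper":0.2}]'; python3 - <<'E'
from h import *
step([621,63,126],np.radians(-2.5))
E
```

```text
t: 38.35
eef_pos: [621.8, 63.6, 132.6]
tcp_rot: [1.0, -0.021, 0.001, 0.0]
force: [0.1, -1.7, -0.2]
width: 0.398
gripper_force: 0.0
eef [621.8  63.6 132.6] shift [-0.0008  0.0006  0.0066] yaw x-axis -2.43 z [ 2.2e-03 -1.0e-04 -1.0e+00]
rotvec [-0.     -0.0022  0.0012]
```

Now grip the key and turn it back (counter-clockwise), overturning slightly to take up the play.

```bash
python3 -m crank '[{"x":-0.001,"y":0.0006,"z":0.006,"ax":0,"ay":-0.002,"az":0,"gripper":0.2},{"x":-0.001,"y":0.0006,"z":0.006,"ax":0,"ay":-0.002,"az":0,"gripper":0.2},{"x":-0.001,"y":0.0006,"z":0.006,"ax":0,"ay":-0.002,"az":0,"gripper":1},{"x":-0.001,"y":0.0006,"z":0.006,"ax":0,"ay":-0.002,"az":0,"gripper":1},{"x":-0.001,"y":0.0006,"z":0.006,"ax":0,"ay":-0.002,"az":0,"gripper":1},{"x":-0.001,"y":0.0006,"z":0.006,"ax":0,"ay":-0.002,"az":0,"gripper":1},{"x":-0.001,"y":0.0006,"z":0.006,"ax":0,"ay":-0.002,"az":0,"gripper":1}]' 80; python3 -m crank '[{"x":0,"y":0,"z":0,"ax":0,"ay":0,"az":-0.1,"gripper":1},{"x":0,"y":0,"z":0,"ax":0,"ay":0,"az":-0.2,"gripper":1},{"x":0,"y":0,"z":0,"ax":0,"ay":0,"az":-0.3,"gripper":1},{"x":0,"y":0,"z":0,"ax":0,"ay":0,"az":-0.4,"gripper":1},{"x":0,"y":0,"z":0,"ax":0,"ay":0,"az":-0.5,"gripper":1},{"x":0,"y":0,"z":0,"ax":0,"ay":0,"az":-0.6,"gripper":1},{"x":0,"y":0,"z":0,"ax":0,"ay":0,"az":-0.7,"gripper":1},{"x":0,"y":0,"z":0,"ax":0,"ay":0,"az":-0.8,"gripper":1},{"x":0,"y":0,"z":0,"ax":0,"ay":0,"az":-0.85,"gripper":1},{"x":0,"y":0,"z":0,"ax":0,"ay":0,"az":-0.85,"gripper":1}]'; python3 - <<'E'
from h import *
s=r.sense();print(s["ft_torque"],s["force"]);step([621,63,126],np.radians(97))
E
```

```text
t: 38.93
eef_pos: [621.4, 62.5, 126.9]
tcp_rot: [1.0, -0.022, 0.001, -0.0]
force: [-0.9, 0.0, 5.8]
width: 0.15
gripper_force: 78.3
t: 39.77
eef_pos: [621.1, 63.2, 126.9]
tcp_rot: [0.919, 0.393, 0.001, -0.001]
force: [-1.2, 0.4, 4.9]
width: 0.15
gripper_force: 78.7
[ 0.2164767   0.43177832 -0.05441132] [-1.20697162  0.40902968  4.94806106]
eef [621.1  63.2 126.9] shift [-0.0002  0.0001  0.0009] yaw x-axis 46.32 z [ 4.0e-04  1.9e-03 -1.0e+00]
rotvec [-3.000e-04 -2.000e-03 -8.846e-01]
```

```bash
python3 -m crank '[{"x":0,"y":0,"z":0,"ax":0,"ay":0,"az":-0.1,"gripper":1},{"x":0,"y":0,"z":0,"ax":0,"ay":0,"az":-0.2,"gripper":1},{"x":0,"y":0,"z":0,"ax":0,"ay":0,"az":-0.3,"gripper":1},{"x":0,"y":0,"z":0,"ax":0,"ay":0,"az":-0.4,"gripper":1},{"x":0,"y":0,"z":0,"ax":0,"ay":0,"az":-0.5,"gripper":1},{"x":0,"y":0,"z":0,"ax":0,"ay":0,"az":-0.6,"gripper":1},{"x":0,"y":0,"z":0,"ax":0,"ay":0,"az":-0.7,"gripper":1},{"x":0,"y":0,"z":0,"ax":0,"ay":0,"az":-0.8,"gripper":1},{"x":0,"y":0,"z":0,"ax":0,"ay":0,"az":-0.88,"gripper":1},{"x":0,"y":0,"z":0,"ax":0,"ay":0,"az":-0.88,"gripper":1}]'; python3 -m crank '[{"x":0,"y":0,"z":0,"ax":0,"ay":0,"az":0,"gripper":1},{"x":0,"y":0,"z":0,"ax":0,"ay":0,"az":0,"gripper":1}]'; python3 - <<'E'
from h import *
s=r.sense();print(s["ft_torque"],s["force"]);step([621,63,126],np.radians(89.7))
d=r.snapshot("wrist");np.savez("w15.npz",**d)
E
```

```text
t: 40.6
eef_pos: [620.3, 63.4, 126.9]
tcp_rot: [0.664, 0.748, 0.0, -0.001]
force: [-3.0, 1.7, 7.6]
width: 0.15
gripper_force: 78.9
t: 40.77
eef_pos: [620.3, 63.5, 126.9]
tcp_rot: [0.665, 0.747, 0.0, -0.001]
force: [-4.0, 1.6, 7.8]
width: 0.151
gripper_force: 78.9
[ 0.36945649  0.91240286 -0.01889755] [-4.00076424  1.58685116  7.7528382 ]
eef [620.3  63.5 126.9] shift [-0.0006  0.0007  0.0009] yaw x-axis 96.65 z [-0.0015  0.0019 -1.    ]
rotvec [-0.0014 -0.0019  0.1214]
```

```bash
python3 -m crank '[{"x":0,"y":0.0005,"z":0,"ax":0,"ay":0,"az":0.06,"gripper":1},{"x":0,"y":0.0005,"z":0,"ax":0,"ay":0,"az":0.12,"gripper":1},{"x":0,"y":0.0005,"z":0,"ax":0,"ay":0,"az":0.12,"gripper":1},{"x":0,"y":0.0005,"z":-0.01,"ax":0,"ay":0,"az":0.12,"gripper":1},{"x":0,"y":0.0005,"z":-0.02,"ax":0,"ay":0,"az":0.12,"gripper":1}]'; python3 -m crank '[{"x":0,"y":0,"z":-0.015,"ax":0,"ay":0,"az":0,"gripper":1},{"x":0,"y":0,"z":-0.03,"ax":0,"ay":0,"az":0,"gripper":1},{"x":0,"y":0,"z":-0.048,"ax":0,"ay":0,"az":0,"gripper":1},{"x":0,"y":0,"z":-0.05,"ax":0,"ay":0,"az":0,"gripper":1},{"x":0,"y":0,"z":-0.05,"ax":0,"ay":0,"az":0,"gripper":1},{"x":0,"y":0,"z":-0.05,"ax":0,"ay":0,"az":0,"gripper":1}]'; python3 - <<'E'
from h import *
step([621,63,200],np.radians(89.7))
d=r.snapshot("wrist");np.savez("w16.npz",**d);d2=np.load("w2.npz")
def edges(D,P,w=30):
    g=cv2.cvtColor(D["color"],cv2.COLOR_RGB2GRAY).astype(float);u,v=proj(D,P,True).round().astype(int)
    e=np.gradient(g[v-2:v+3,u-w:u+w].mean(0));return (u,v),[(int(u-w+i),round(e[i])) for i in range(2*w) if abs(e[i])>6]
for D in(d2,d):
    for y in(103,113):print(y,edges(D,[620.5,y,76]))
    a=cv2.cvtColor(D["color"],cv2.COLOR_RGB2GRAY)
a=cv2.cvtColor(d["color"],cv2.COLOR_RGB2GRAY);b=cv2.cvtColor(d2["color"],cv2.COLOR_RGB2GRAY)
for n,(x0,y0,x1,y1) in {"tongue":(308,150,340,196),"cover":(275,190,372,240),"bar":(205,150,236,172),"key":(300,240,350,320)}.items():
    m=cv2.matchTemplate(a[y0-15:y1+15,x0-15:x1+15],b[y0:y1,x0:x1],cv2.TM_CCOEFF_NORMED);_,mx,_,l=cv2.minMaxLoc(m);print(n,round(mx,3),l[0]-15,l[1]-15)
E
```

```text
t: 41.23
eef_pos: [620.6, 62.8, 145.6]
tcp_rot: [0.708, 0.706, -0.001, -0.001]
force: [-0.5, 1.2, -1.8]
width: 0.15
gripper_force: 78.0
t: 41.73
eef_pos: [621.0, 62.6, 195.6]
tcp_rot: [0.709, 0.706, -0.0, -0.0]
force: [0.3, -0.5, -1.0]
width: 0.149
gripper_force: 78.1
eef [621.   62.6 195.6] shift [ 0.0004  0.     -0.0044] yaw x-axis 89.77 z [-7.e-04 -0.e+00 -1.e+00]
rotvec [-0.0007  0.      0.0013]
103 ((np.int64(324), np.int64(181)), [(312, -6), (313, -13), (314, -6), (331, 9), (332, 9)])
113 ((np.int64(324), np.int64(165)), [(313, -11), (314, -8), (332, 7), (333, 12)])
103 ((np.int64(323), np.int64(183)), [(315, -12), (316, -8), (335, 9)])
113 ((np.int64(323), np.int64(168)), [(316, -14), (317, -11), (335, 8), (336, 8)])
tongue 0.962 3 2
cover 0.925 -1 1
bar 0.985 -1 2
key 0.978 0 0
```

```bash
python3 -m crank '[{"x":0,"y":0,"z":-0.004,"ax":0,"ay":0,"az":0.03,"gripper":1},{"x":-0.158,"y":-0.053,"z":-0.004,"ax":0,"ay":0,"az":0.139,"gripper":1},{"x":-0.158,"y":-0.053,"z":-0.004,"ax":0,"ay":0,"az":0.139,"gripper":1},{"x":-0.158,"y":-0.053,"z":-0.004,"ax":0,"ay":0,"az":0.139,"gripper":1},{"x":-0.158,"y":-0.053,"z":-0.004,"ax":0,"ay":0,"az":0.139,"gripper":1},{"x":-0.158,"y":-0.053,"z":-0.004,"ax":0,"ay":0,"az":0.139,"gripper":1},{"x":-0.158,"y":-0.053,"z":-0.004,"ax":0,"ay":0,"az":0.139,"gripper":1},{"x":-0.158,"y":-0.053,"z":-0.004,"ax":0,"ay":0,"az":0.139,"gripper":1}]'; python3 -m crank '[{"x":0,"y":0,"z":0,"ax":0,"ay":0,"az":0,"gripper":1},{"x":0,"y":0,"z":0,"ax":0,"ay":0,"az":0,"gripper":1}]';python3 - <<'E'
from h import *
step([567.6,-95,150],np.radians(81.8))
E
```

```text
t: 42.45
eef_pos: [567.3, -94.8, 199.1]
tcp_rot: [0.756, 0.655, -0.0, -0.001]
force: [0.2, 0.4, -0.9]
width: 0.149
gripper_force: 78.2
t: 42.62
eef_pos: [568.1, -93.2, 199.5]
tcp_rot: [0.755, 0.656, -0.0, -0.0]
force: [0.2, 0.3, -1.9]
width: 0.151
gripper_force: 78.2
eef [568.1 -93.2 199.5] shift [-0.0019 -0.0002  0.0495] yaw x-axis 81.99 z [-9.e-04  5.e-04 -1.e+00]
rotvec [-0.0009 -0.0003  0.0033]
```

```bash
python3 -m crank '[{"x":-0.0015,"y":0,"z":0.02,"ax":0,"ay":0,"az":0,"gripper":1},{"x":-0.0015,"y":0,"z":0.04,"ax":0,"ay":0,"az":0,"gripper":1},{"x":-0.0015,"y":0,"z":0.06,"ax":0,"ay":0,"az":0,"gripper":1},{"x":-0.0015,"y":0,"z":0.065,"ax":0,"ay":0,"az":0,"gripper":1},{"x":-0.0015,"y":0,"z":0.065,"ax":0,"ay":0,"az":0,"gripper":1}]'; python3 -m crank '[{"x":0,"y":0,"z":0.005,"ax":0,"ay":0,"az":0,"gripper":1},{"x":0,"y":0,"z":0.01,"ax":0,"ay":0,"az":0,"gripper":1},{"x":0,"y":0,"z":0.01,"ax":0,"ay":0,"az":0,"gripper":1}]'; python3 - <<'E'
from h import *
step([567.6,-95,99],np.radians(81.8))
E
```

```text
t: 43.03
eef_pos: [566.6, -95.2, 133.3]
tcp_rot: [0.755, 0.656, -0.001, -0.001]
force: [0.2, 0.4, -2.2]
width: 0.151
gripper_force: 78.1
t: 43.28
eef_pos: [567.7, -96.4, 125.0]
tcp_rot: [0.756, 0.655, 0.0, 0.0]
force: [0.4, -0.4, -2.4]
width: 0.151
gripper_force: 78.1
eef [567.7 -96.4 125. ] shift [ 0.0013 -0.0003  0.026 ] yaw x-axis 81.83 z [ 2.e-04  1.e-04 -1.e+00]
rotvec [ 0.0001 -0.0001  0.0005]
```

```bash
python3 -m crank '[{"x":0.001,"y":0,"z":0.006,"ax":0,"ay":0,"az":0,"gripper":1},{"x":0.001,"y":0,"z":0.012,"ax":0,"ay":0,"az":0,"gripper":1},{"x":0.001,"y":0,"z":0.018,"ax":0,"ay":0,"az":0,"gripper":1},{"x":0.001,"y":0,"z":0.024,"ax":0,"ay":0,"az":0,"gripper":1},{"x":0.001,"y":0,"z":0.026,"ax":0,"ay":0,"az":0,"gripper":1},{"x":0.001,"y":0,"z":0.026,"ax":0,"ay":0,"az":0,"gripper":1}]'
```

```text
t: 43.78
eef_pos: [567.1, -95.5, 98.2]
tcp_rot: [0.756, 0.655, -0.001, -0.001]
force: [-0.4, -0.6, -1.3]
width: 0.147
gripper_force: 78.1
```

```bash
python3 -m crank '[{"x":0,"y":0,"z":0.001,"ax":0,"ay":0,"az":0,"gripper":0.2},{"x":0,"y":0,"z":0.001,"ax":0,"ay":0,"az":0,"gripper":0.2},{"x":0,"y":0,"z":0.001,"ax":0,"ay":0,"az":0,"gripper":0.2},{"x":0,"y":0,"z":-0.02,"ax":0,"ay":0,"az":0,"gripper":0.2},{"x":0,"y":0,"z":-0.05,"ax":0,"ay":0,"az":0,"gripper":0.2},{"x":0,"y":0,"z":-0.09,"ax":0,"ay":0,"az":0,"gripper":0.2},{"x":0,"y":0,"z":-0.13,"ax":0,"ay":0,"az":0,"gripper":0.2},{"x":0,"y":0,"z":-0.15,"ax":0,"ay":0,"az":0,"gripper":0.2}]'; python3 -m crank '[{"x":0,"y":0.16,"z":-0.05,"ax":0,"ay":0,"az":0,"gripper":0.2},{"x":0,"y":0.16,"z":-0.05,"ax":0,"ay":0,"az":0,"gripper":0.2},{"x":0,"y":0.16,"z":-0.05,"ax":0,"ay":0,"az":0,"gripper":0.2},{"x":0,"y":0.16,"z":-0.05,"ax":0,"ay":0,"az":0,"gripper":0.2},{"x":0,"y":0.16,"z":-0.05,"ax":0,"ay":0,"az":0,"gripper":0.2},{"x":0,"y":0.16,"z":-0.05,"ax":0,"ay":0,"az":0,"gripper":0.2},{"x":0,"y":0.16,"z":-0.05,"ax":0,"ay":0,"az":0,"gripper":0.2}]'; python3 - <<'E'
from h import *
s=r.sense();print(s["eef_pos"],s["force"])
for n,b in(("top",(285,210,340,265)),("scene",(310,225,355,265))):
    d=r.snapshot(n);np.savez("f_"+n,**d);g=d["color"].max(2);m=np.zeros((480,640),bool);m[b[1]:b[3],b[0]:b[2]]=g[b[1]:b[3],b[0]:b[2]]<45
    c=blob(m)
    if c:
        rc=cv2.minAreaRect(c[0]);print(n,rc,onz(d,rc[0],95) if n=="top" else proj(d,[567.5,-95,85]))
d=np.load("f_top.npz")
b=(370,200,475,315);hsv=cv2.cvtColor(d["color"],cv2.COLOR_RGB2HSV);m=np.zeros((480,640),np.uint8);m[b[1]:b[3],b[0]:b[2]]=(hsv[:,:,2]<75)[b[1]:b[3],b[0]:b[2]]
m=cv2.morphologyEx(m,cv2.MORPH_OPEN,np.ones((3,3)))
for c in blob(m,4):rc=cv2.minAreaRect(c);print("header?",np.round(rc[0],1),np.round(rc[1],1),onz(d,rc[0],44).round(1))
a=cv2.cvtColor(d["color"],cv2.COLOR_RGB2GRAY);t0=cv2.cvtColor(np.load("t0.npz")["color"],cv2.COLOR_RGB2GRAY)
for n,(x0,y0,x1,y1) in {"handle":(200,236,218,292),"lock":(206,200,255,226),"door":(195,174,230,310)}.items():
    mm=cv2.matchTemplate(a[y0-12:y1+12,x0-12:x1+12],t0[y0:y1,x0:x1],cv2.TM_CCOEFF_NORMED);_,mx,_,l=cv2.minMaxLoc(mm);print(n,round(mx,3),l[0]-12,l[1]-12)
E
python3 tray.py
```

```text
t: 44.45
eef_pos: [569.8, -96.6, 254.6]
tcp_rot: [0.756, 0.655, 0.003, 0.003]
force: [0.6, -0.7, -0.1]
width: 0.402
gripper_force: 0.0
t: 45.03
eef_pos: [725.5, -118.8, 298.6]
tcp_rot: [0.756, 0.655, -0.001, -0.0]
force: [-1.0, 0.1, -0.3]
width: 0.399
gripper_force: 0.0
[ 725.45363091 -118.81214248  298.56915667] [-0.97872394  0.12845134 -0.27431292]
top ((313.3243713378906, 236.05406188964844), (18.412687301635742, 4.93196964263916), 9.462322235107422) [567.23096866 -99.9256236 ]
scene ((331.8989562988281, 243.1839141845703), (10.725253105163574, 24.977603912353516), 59.74356460571289) [332.72479368 242.67730648]
header? [437.5 227. ] [20.  7.] [ 590.6 -367.8]
header? [438.5 257.5] [19.  7.] [ 524.7 -367.9]
header? [438.  288.5] [19.  4.] [ 458.5 -364.7]
handle 0.677 -8 -12
lock 0.705 0 0
door 0.56 0 -1
tray [ 523.8 -320.6] [206.7 243.4] yaw of x -0.7 rect ((415.12750244140625, 259.22857666015625), (111.84477233886719, 94.06957244873047), 88.60282135009766)
```

```bash
python3 - <<'E'
from h import *
for k,f in(("s0.npz","f_scene.npz"),("t0.npz","f_top.npz")):
    A=np.load(f);B=np.load(k);a=cv2.cvtColor(A["color"],cv2.COLOR_RGB2GRAY);b=cv2.cvtColor(B["color"],cv2.COLOR_RGB2GRAY)
    a,b=[cv2.magnitude(cv2.Sobel(x,5,1,0),cv2.Sobel(x,5,0,1)) for x in(a,b)]
    for n,P in(("handle",[510,116,106]),("lock",[621,63,84]),("tongue",[621,100,70]),("free corner",[427,98,66]),("far free corner",[695,98,66])):
        u,v=proj(B,P).round().astype(int);h=14
        m=cv2.matchTemplate(a[v-h-7:v+h+7,u-h-7:u+h+7],b[v-h:v+h,u-h:u+h],cv2.TM_CCOEFF_NORMED);_,mx,_,l=cv2.minMaxLoc(m);print(f,n,(u,v),round(mx,2),l[0]-7,l[1]-7)
E
```

```text
f_scene.npz handle (np.int64(373), np.int64(182)) 0.44 0 0
f_scene.npz lock (np.int64(390), np.int64(221)) 0.19 -1 0
f_scene.npz tongue (np.int64(399), np.int64(217)) 0.18 -2 6
f_scene.npz free corner (np.int64(346), np.int64(179)) 0.77 0 0
f_scene.npz far free corner (np.int64(420), np.int64(235)) 0.66 0 0
f_top.npz handle (np.int64(207), np.int64(264)) 0.62 -7 -7
f_top.npz lock (np.int64(235), np.int64(212)) 0.44 0 0
f_top.npz tongue (np.int64(218), np.int64(213)) 0.88 0 0
f_top.npz free corner (np.int64(219), np.int64(305)) 0.1 -7 5
f_top.npz far free corner (np.int64(220), np.int64(179)) 0.99 0 0
```

The door's free corners and the tongue match the starting images with no shift, the key is in its stand, and the three plaques are inside the tray. Handing in.

```bash
python3 -c "
from workcell import r
print(r.close_job())"
```

```text
the job is handed in; nothing more can be done
None
```

I handed the job in at about 45 s on the robot clock, no verdict came back; by my last images and measurements all three plaques are flat in the tray, the door is shut and locked, and the key is upright in its stand.

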